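# Load the angled deposition stage and close its swing strap

## Robot

A 7-joint arm with a two-finger parallel gripper is mounted at the origin on a cart in front of the work surface, level with it; the furniture and walls round the work are solid. World frame = base frame: x ahead of the robot, y to its left, z up, the work surface at z = 0. Lengths are in m, angles in rad, forces in N, time in s.
With the tool pointing down it reaches from about 0.4 to 0.875 m from the base axis. Payload 19.3 kg.
Tool frame: the origin (TCP) lies at the very end of the fingers, on their centre line; the grasp point (between the pads) lies 19 mm behind it (bot.pinch_z is the distance from the TCP to the grasp point, in m); y points along the fingers, x is the direction in which the jaws open and shut, and the axes are right-handed (so a half turn about y gives the same grasp; the last joint's range is limited). The gripper opens to 85 mm and grips with 20 to 120 N. Pads are 22 mm wide; open, the fingers measure 114 mm over their backs; the gripper's body (76 mm by 85 mm) begins 54 mm behind the grasp point. The pads swing forward as they close: fully open they stand 13 mm farther back than shut.
Start: joints at [-1.175, 0.521, -0.036, 1.599, 0.021, 1.021, -0.113], TCP at [0.281, 0.558, 0.231] pointing down, gripper open.
Joint ranges: [-2.91, 2.91], [-0.3, 2.13], [-1.5, 1.42], [0.17, 2.43], [-1.26, 4.41], [0.16, 1.93], [-2.52, 2.52]. Speed limits (rad/s): [1.89, 1.89, 2.39, 2.39, 3.01, 3.01, 3.01].

## Interface

Orientations are given as [roll, pitch, yaw] about the fixed x, y, z axes, in that order (R = Rz(yaw) Ry(pitch) Rx(roll)).
In Python, from workcell import bot gives the robot as it stands. The module is installed in compiled form; this text tells all that it offers.
- The arm moves only by the tool arm_command, never from a script. Its argument "moves" is a list of rows, each an object of numbers: "rx", "ry", "rz": the turn, a rotation vector about the tool's x, y, z in rad; "x", "y", "z": the shift along the tool's x, y, z in cm; "gripper": the opening, from -1 (shut) to 1 (fully open). In form: [{"rx": .., "ry": .., "rz": .., "x": .., "y": .., "z": .., "gripper": ..}, ...]. A call has 1 to 5 rows; each row is the pose to reach, as a shift and turn from the pose commanded when the call began, along the tool's axes at that moment; what a row does not reach only later rows make up. A row lasts 1/12 s, in which the tool goes at most 41.7 mm and 7.16 degrees, less where a joint would pass 70% of its speed; a pose out of reach is approached as far as the arm can. A call with a gripper value outside its range is refused whole. The fingers move at their own pace and stop on an object; "squeeze" is the grip in N (left out, the last holds). Time passes only in rows, so rows that repeat a pose let the fingers close. It gives the time, the measured TCP pose, the force and the opening at its end, in the units of the state.
- bot.observe(): the state, without advancing time (a new reading comes with each control period).
- bot.grab_frame(name): name is "scene" or "top"; returns (picture, depth): 420x560x3 uint8, red, green, blue; 420x560 float32, m along the optical axis (not along the pixel's ray), 0 where there is no reading.
- bot.camera_model(name): a dict with "vfov" (degrees; the focal length in pixels is half the picture's height over the tangent of half this angle, whatever the lens; pixels are square), "cx", "cy" (the principal point, pixels), "extrinsics" (4x4, takes a point from camera to world coordinates). Camera axes: x right, y down, z forward; pixel columns grow to the right and rows downward; lengths in m; the calibration is good to about 2 mm. A picture is of the moment at which its call begins. camera_model takes no time and is no camera call.
- bot.job_done(): hands the job in, once; it reports no verdict.
Trained networks look in the newest picture that a camera, given by its name, has taken for a name from the list of things; names that differ only in an ending like _2 or _b are one class to them, and where a whole thing is asked for, a point or a joint stands for the part that bears it (a point fixed in the world has none). Each returns a list of dicts, best first, with "p" (0 to 1); they miss things now and then, are a little off and sometimes report something else, mostly with a low value. They report only what shows in the picture. A call takes as long as a camera call.
- bot.spot_in(name, camera): "box" ([left, top, right, bottom] in pixels, round what is visible of it).
- bot.masks_of(name, camera): "mask" (420x560 bool, what is visible of it) and "box" ([left, top, right, bottom] in pixels, round what is visible of it).
The state is a dict: "clock": time; "qpos": joint angles; "qd": joint speeds; "joint_efforts": joint torques, N m; "position": TCP position; "tool_rot": TCP orientation; "force": force on the tool from outside, world axes, zero at the start; "moment": the same for the moment, N m; "grip_width": finger opening in m.
Only numpy, scipy, OpenCV 4.12 (cv2) and the standard library are available. Lean on these libraries where they do the work, as an engineer would, in place of code of your own. Each camera call takes 0.05 s, during which the arm holds its last target.

## Task

Load the sample block on the angled deposition stage: set it down gently, flat and square on the sloping plate against the two corner stops, without letting it drop. Then lift the strap by its black knob, swing it round its bolt across the block until its slot drops over the second bolt, so that the strap lies flat on the block, and let go. Do not disturb the things standing around.

Things in the scene. Friction and masses are not known exactly. Their poses are not given: they have to be found in the camera images.
- stage_plate: Sloping aluminium plate, 95 x 180 mm, of a stage fixed to the bench: tilted 30 degrees, facing the robot's left (low edge on the left). Origin: centre of the block's seat, on the plate's face, 115 mm above the bench; x up the slope (to the right), y level, away from the robot, z square out of the plate. The block belongs at the origin, underside on the plate, sides along x and y.
- corner_stops (a point): Midpoint between two L-shaped steel stops, 9 mm high, that hold the block's two low corners: 2 mm clear of the seated block down the slope, 2 mm clear on each side. In the plate frame they span x = -38 to -20 mm and end at y = +-37 mm; above them (x over -15 mm) fingers have free room on the block's near and far sides.
- pivot_bolt (a point): Top centre of the pivot bolt (nearer the robot), 50 mm off the plate, at plate x = 0, y = -68 mm. Boss 18 mm wide, 15 mm high, then a 10 mm shank and a 20 mm head. The strap's 14 mm eye sits loosely on the shank under the head and cannot come off: it turns freely, tips a little, and can rise 24 mm from the boss.
- lock_bolt (a point): Tip of the second bolt (farther off), at plate x = 0, y = +68 mm, 29.5 mm off the plate: a bullet-nosed pin 9 mm thick, 14.5 mm tall on a boss 18 mm wide and 15 mm high. To pass over it the strap must be lifted more than 15 mm, square off the plate, from where it is parked.
- strap: Loose flat steel strap, 22 mm wide, 4 mm thick, about 0.15 kg, with a round 56 mm window frame half way. Origin: centre of its eye, underside; x along the strap to the knob, z out of its upper face. Starts parked 15 mm above the plate, parallel to it, pointing down the slope from the pivot bolt. Closed, it points along plate +y (90 degrees clockwise from above), its underside on the block, 16 mm off the plate.
- strap_slot (a point): Centre of the strap's slot, on the underside, 136 mm from the eye. The slot goes right through, closed at both ends, 13 mm wide and 22 mm long, its length along the strap.
- strap_knob (a point): Centre of the top of the strap's round black knob, 161 mm from the eye, 36 mm above the strap's underside. The knob is 20 mm in diameter; grip it 9 to 32 mm above the strap's upper face, across the strap's width: along the strap the second bolt comes within 11 mm of it.
- sample_block: Loose square milled steel block, 58 x 58 x 16 mm, 0.15 to 0.3 kg, with a round recess in its upper face; it lies flat on the bench, to the left of the stage. Origin: centre of its underside; z up. Which side points up the slope does not matter.
- petri_dish: Bystander: covered round glass dish, 64 mm across, 14 mm high, in front of the stage. Origin under its centre. Leave alone.
- screwdriver_fine: Bystander: screwdriver with a blue handle, 184 mm long, lying beyond the stage. Origin under its centre. Leave alone.
- t_hex_key: Bystander: hex key with a red T handle, 74 x 136 mm, lying beyond the block. Origin under its centre. Leave alone.

How it is judged:
On the way, in this order (a step that is already met when the one before it is completed fails the run):
1. the block lies flat and square in its seat on the sloping plate, let go (x of sample_block in the frame of stage_plate between -0.006 and 0.006 m and y of sample_block in the frame of stage_plate between -0.006 and 0.006 m and z of sample_block in the frame of stage_plate between -0.003 and 0.003 m and angle between the z axis of sample_block and the z axis of stage_plate, either way round below 0.06 rad and angle between sample_block's own z axis and vertical below 1 rad and (angle between the x axis of sample_block and the x axis of stage_plate, either way round below 0.09 rad or angle between the x axis of sample_block and the y axis of stage_plate, either way round below 0.09 rad) and contact force between the fingers and sample_block below 0.2 N), for 0.2 s.
2. the strap lies across the block with its slot down over the second bolt (x of strap_slot in the frame of stage_plate between -0.004 and 0.004 m and y of strap_slot in the frame of stage_plate between 0.06 and 0.076 m and z of strap_slot in the frame of stage_plate between 0.012 and 0.0185 m and angle between the z axis of strap and the z axis of stage_plate, either way round below 0.06 rad and angle between the x axis of strap and the y axis of stage_plate, either way round below 0.08 rad), for 0.2 s.
At the end, for the whole second after the job is handed in: Block within 6 mm of its seat, on the plate within 3 mm, flat within 0.06 rad, square within 0.09 rad. Strap's slot down over the second bolt: slot underside 12 to 18.5 mm above the plate, centre within 4 mm across and 8 mm along the strap, strap flat within 0.06 rad. Both at rest, let go (all of step 1 and all of step 2 and linear speed of each of sample_block, strap below 0.02 m/s and contact force between the fingers and strap below 0.2 N); the robot touches nothing.
It fails at once if the block is dropped onto the stage (unheld and faster than 0.4 m/s within 60 mm of its seat) (distance between sample_block and stage_plate below 0.06 m and contact force between the fingers and sample_block below 0.1 N and linear speed of sample_block above 0.4 m/s).
It fails at once if a bystander (dish, screwdriver, hex key) is moved more than 30 mm (distance of any of petri_dish, screwdriver_fine, t_hex_key from where it was at the start of the episode above 0.03 m).
It also fails if it takes over 51 s, if anything falls off the work surface, if the arm or the gripper's body presses on something with over 40 N, if the wrist force passes 120 N, or if a joint passes its speed limit or range.

## Working session

There is one attempt and no reset: what is moved stays moved. The work goes in short steps, Python scripts to look and compute and a tool call to move; the robot and the scene stay as the last step left them, time stands still between calls to the robot, and variables do not carry over. Pictures are saved under pics/ and viewed, and the job is handed in when it is done.

Besides the shell and the picture viewer there is one more tool, called after ">>>" as name(argument=value, ...), one argument or row to a line, values as JSON. arm_command: Moves the arm, as the interface text tells. Its arguments: {"type":"object","properties":{"moves":{"type":"array"},"squeeze":{"type":"number"}},"required":["moves"]}

```bash
mkdir -p pics; ls
python3 - <<'E'
from workcell import bot
import cv2,numpy as np
print(bot.observe())
for n in ("scene","top"):
    im,d=bot.grab_frame(n); cv2.imwrite(f"pics/{n}0.png",im[:,:,::-1]); np.savez(f"pics/{n}0.npz",im=im,d=d)
    print(n,bot.camera_model(n))
    for t in ("sample_block","stage_plate","strap","strap_knob","lock_bolt"):
        try: print(t,[(r["p"],r["box"]) for r in bot.spot_in(t,n)][:2])
        except Exception as e: print(t,e)
E
```

```text
pics
{'clock': 0.0, 'qpos': array([-1.17520921,  0.52197703, -0.03631838,  1.59994992,  0.02120552,
        1.02109563, -0.11281447]), 'qd': array([ 6.15309140e-04,  1.45072095e-03, -3.16103956e-05,  3.99323742e-04,
        3.55493862e-04, -1.02370780e-03,  1.59634354e-03]), 'joint_efforts': array([-3.84343411e-04, -9.27117777e+01,  1.97967589e+00, -3.69940567e+01,
        1.78228423e-02,  8.04013020e-03, -3.90676931e-06]), 'position': array([0.28060392, 0.55812773, 0.23076967]), 'tool_rot': array([-1.57087853e+00,  1.04157404e-03,  1.10497874e+00]), 'force': array([-0.34467903, -0.75178806, -0.35040381]), 'moment': array([-0.01488763, -0.01623154,  0.05976505]), 'grip_width': 0.08526778759333485}
scene {'vfov': 56.11434602904093, 'cx': 277.26388518056825, 'cy': 204.54557491909446, 'extrinsics': array([[ 0.51230707,  0.70937048, -0.48408159,  1.00103003],
       [ 0.858798  , -0.42495741,  0.28614192, -0.15252971],
       [-0.00273342, -0.56232083, -0.82691464,  0.8127438 ],
       [ 0.        ,  0.        ,  0.        ,  1.        ]])}
sample_block [(0.81, [292.5, 173.7, 318.5, 197.
[... 162 characters left out ...]
.7, 176.5, 240.9, 213.9])]
lock_bolt [(0.77, [157.0, 195.5, 249.0, 271.2])]
top {'vfov': 46.50665493596404, 'cx': 278.337251252663, 'cy': 199.5277271323238, 'extrinsics': array([[-0.07211165, -0.97148475,  0.22587009,  0.38900574],
       [-0.9973737 ,  0.06870332, -0.02292484,  0.10111861],
       [ 0.00675311, -0.22693003, -0.97388765,  0.99685456],
       [ 0.        ,  0.        ,  0.        ,  1.        ]])}
sample_block [(0.76, [198.5, 238.7, 228.9, 273.0])]
stage_plate [(0.95, [324.8, 148.5, 409.3, 258.1])]
strap [(0.91, [293.7, 231.7, 386.9, 280.8]), (0.3, [259.9, 115.6, 281.7, 196.6])]
strap_knob [(0.93, [291.6, 229.8, 384.4, 281.6])]
lock_bolt [(0.72, [324.3, 150.0, 407.7, 260.9])]
```

View images.

Run:
```python
import cv2
a=cv2.imread("pics/scene0.png");b=cv2.imread("pics/top0.png")
cv2.imwrite("pics/s0z.png",cv2.resize(a[120:320,120:400],None,fx=2.8,fy=2.8,interpolation=cv2.INTER_CUBIC))
cv2.imwrite("pics/t0z.png",cv2.resize(b[100:300,160:440],None,fx=2.8,fy=2.8,interpolation=cv2.INTER_CUBIC))
```

```text
(no output)
```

View pics/s0z.png

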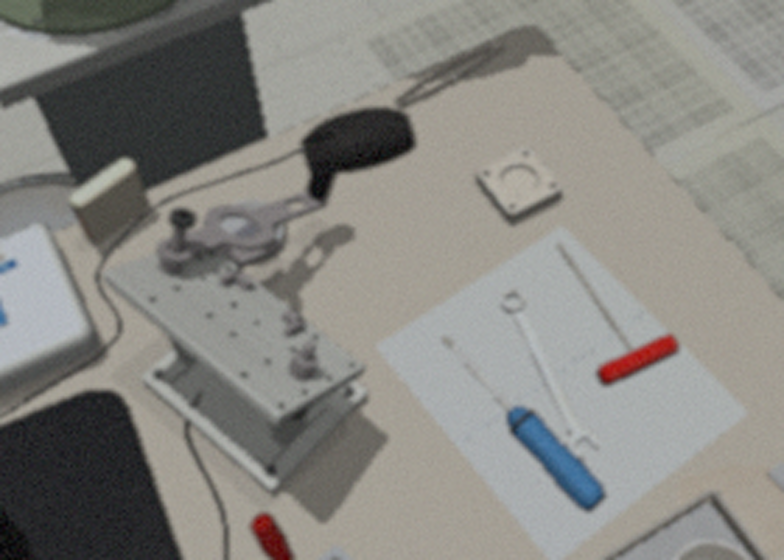

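View pics/t0z.png

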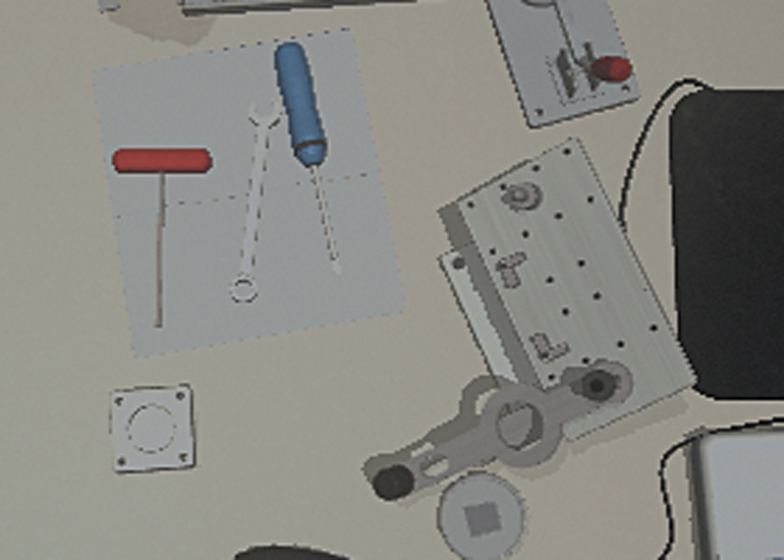

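View pics/scene0.png

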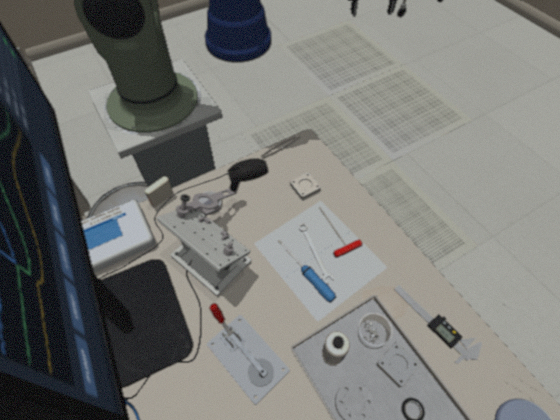

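View pics/top0.png

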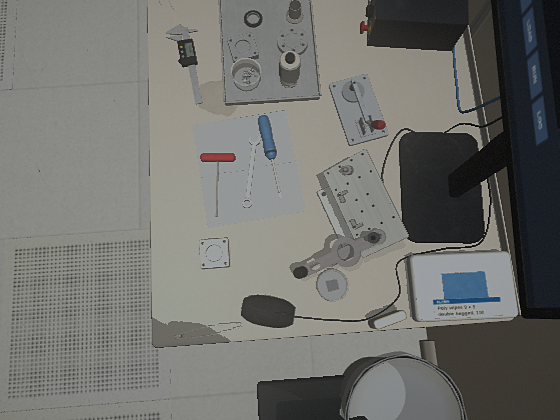

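```bash
cat > h.py <<'E'
import numpy as np,cv2
from workcell import bot
def cloud(n,d,im=None):
    m=bot.camera_model(n);f=210/np.tan(np.radians(m["vfov"])/2)
    v,u=np.mgrid[:420,:560].astype(float)
    P=np.stack([(u-m["cx"])/f*d,(v-m["cy"])/f*d,d],-1)
    E=m["extrinsics"];W=P@E[:3,:3].T+E[:3,3]; W[d<=0]=np.nan
    return W
def project(n,P):
    m=bot.camera_model(n);f=210/np.tan(np.radians(m["vfov"])/2);E=m["extrinsics"]
    c=(np.atleast_2d(P)-E[:3,3])@E[:3,:3]
    return np.c_[c[:,0]/c[:,2]*f+m["cx"],c[:,1]/c[:,2]*f+m["cy"]]
def ransac(P,th=.002,it=400,up=None):
    r=np.random.default_rng(0);best=None
    for _ in range(it):
        a,b,c=P[r.choice(len(P),3,False)];n=np.cross(b-a,c-a)
        if np.linalg.norm(n)<1e-8: continue
        n/=np.linalg.norm(n); i=abs((P-a)@n)<th
        if best is None or i.sum()>best.sum(): best=i
    Q=P[best];c=Q.mean(0);n=np.linalg.svd(Q-c,full_matrices=False)[2][2];n*=np.sign(n[2])
    return c,n,best
E
python3 - <<'E'
from h import *
for n in ("scene","top"):
    z=np.load(f"pics/{n}0.npz");d=z["d"];W=cloud(n,d)
    for t in ("stage_plate","sample_block","strap","petri_dish","screwdriver_fine","t_hex_key"):
        r=bot.masks_of(t,n)
        if not r: print(n,t,"none");continue
        m=r[0]["mask"];P=W[m];P=P[~np.isnan(P[:,0])]
        print(n,t,r[0]["p"],r[0]["box"],m.sum(),"med",np.median(P,0).round(4),"min",np.percentile(P,2,0).round(3),"max",np.percentile(P,98,0).round(3))
        np.save(f"pics/m_{n}_{t}.npy",m)
        if t in("stage_plate","sample_block","strap"):
            c,nn,b=ransac(P);print("  plane",c.round(4),nn.round(4),b.sum(),"tilt",np.degrees(np.arccos(nn[2])))
    # bench
    fl=W[(W[...,2]>-.02)&(W[...,2]<.02)&(abs(W[...,0]-.5)<.3)]
    c,nn,b=ransac(fl,.003);print("bench",c,nn)
E
```

```text
scene stage_plate 0.58 [158.7, 197.8, 251.2, 273.0] 3035 med [ 0.582  -0.0782  0.121 ] min [ 0.491 -0.136  0.014] max [ 0.667 -0.019  0.155]
  plane [ 0.5857 -0.0799  0.1186] [-0.161   0.4702  0.8678] 2192 tilt 29.800022553337733
scene sample_block 0.58 [292.9, 172.9, 319.9, 197.3] 531 med [0.5197 0.2138 0.0153] min [0.49  0.187 0.001] max [0.546 0.244 0.019]
  plane [0.5178 0.2148 0.0167] [-0.0015 -0.0153  0.9999] 273 tilt 0.8795239764008325
scene strap 0.6 [175.0, 175.8, 240.8, 212.7] 698 med [ 0.4815 -0.0234  0.088 ] min [ 0.422 -0.099  0.001] max [0.519 0.058 0.137]
  plane [ 0.4915 -0.0333  0.0973] [-0.1624  0.4738  0.8655] 455 tilt 30.058934026383227
scene petri_dish 0.42 [197.0, 189.9, 221.1, 205.7] 80 med [ 0.4308 -0.0204  0.0145] min [ 0.411 -0.033  0.012] max [0.457 0.006 0.017]
scene screwdriver_fine 0.57 [279.0, 239.4, 335.0, 303.9] 576 med [0.7545 0.089  0.0261] min [0.634 0.076 0.016] max [0.802 0.107 0.031]
scene t_hex_key 0.75 [321.8, 211.2, 362.2, 259.9] 267 med [0.7205 0.1987 0.0196] min [0.634 0.164 0.008] max [0.728 0.232 0.023]
bench [0.62267912 0.05581682 0.0011
[... 488 characters left out ...]
trap 0.62 [297.3, 229.8, 385.9, 280.1] 1122 med [ 0.4857 -0.0288  0.0904] min [ 0.455 -0.1    0.012] max [0.518 0.055 0.134]
  plane [ 0.49   -0.0365  0.0961] [-0.1642  0.4721  0.8661] 770 tilt 29.98793414556931
top petri_dish 0.96 [312.5, 266.8, 347.5, 302.0] 839 med [ 0.4362 -0.0165  0.0121] min [ 0.408 -0.046  0.   ] max [0.465 0.013 0.016]
top screwdriver_fine 0.59 [259.2, 115.8, 283.2, 199.1] 592 med [0.7437 0.0906 0.0239] min [0.631 0.075 0.014] max [0.799 0.107 0.03 ]
top t_hex_key 0.83 [204.5, 151.0, 236.2, 160.9] 271 med [0.7164 0.2019 0.018 ] min [0.709 0.166 0.011] max [0.726 0.233 0.022]
bench [ 0.56038958  0.08102856 -0.00093917] [-2.66045115e-03  2.99191964e-04  9.99996416e-01]
```

Run:
```python
from h import *
# refined normals
n=np.array([-.1618,.4720,.866]);n/=np.linalg.norm(n)
yaw=np.arctan2(.1618,.4720) # y axis direction
for cam,dz in(("top",.0009),("scene",-.0012)):
    z=np.load(f"pics/{cam}0.npz");im=z["im"];W=cloud(cam,z["d"])
    m=np.load(f"pics/m_{cam}_stage_plate.npy");P=W[m];P=P[~np.isnan(P[:,0])];c,nn,b=ransac(P)
    # fit yaw
    print(cam,"yaw",np.degrees(np.arctan2(-nn[0],nn[1])))
    ex=np.array([np.cos(np.pi/6)*np.sin(yaw),-np.cos(np.pi/6)*np.cos(yaw),.5]);ey=np.array([np.cos(yaw),np.sin(yaw),0]);ez=np.cross(ex,ey)
    # origin: on plane at z=.115-dz -> choose along x the plane height ; y from plate centre
    s=(.115-dz-c[2])/.5; o=c+ex*s; 
    print("o",o,"ez",ez)
    np.savez(f"pics/fr_{cam}.npz",o=o,R=np.c_[ex,ey,ez])
    for h in (0,.03,.05):
        S=4 # px per mm
        # image: u = y (right) , v = -x
        g=[]
        for (x,y) in((-.06,-.1),(-.06,.1),(.06,-.1),(.06,.1)):
            g.append(o+ex*x+ey*y+ez*h)
        src=project(cam,g).astype(np.float32)
        dst=np.array([[0,480],[800,480],[0,0],[800,0]],np.float32)
        H=cv2.getPerspectiveTransform(src,dst)
        o2=cv2.warpPerspective(im[:,:,::-1].copy(),H,(800,480),flags=cv2.INTER_CUBIC)
        for k in range(0,800,80): cv2.line(o2,(k,0),(k,8),(0,0,255))
        for k in range(0,480,40): cv2.line(o2,(0,k),(8,k),(0,0,255))
        cv2.imwrite(f"pics/or_{cam}_{int(h*1000)}.png",o2)
```

```text
top yaw 18.77190145349248
o [ 0.57992263 -0.07871784  0.1141    ] ez [-0.16213654  0.47298176  0.8660254 ]
scene yaw 18.902280231010504
o [ 0.58429202 -0.075935    0.1162    ] ez [-0.16213654  0.47298176  0.8660254 ]
```

View pics/or_top_0.png

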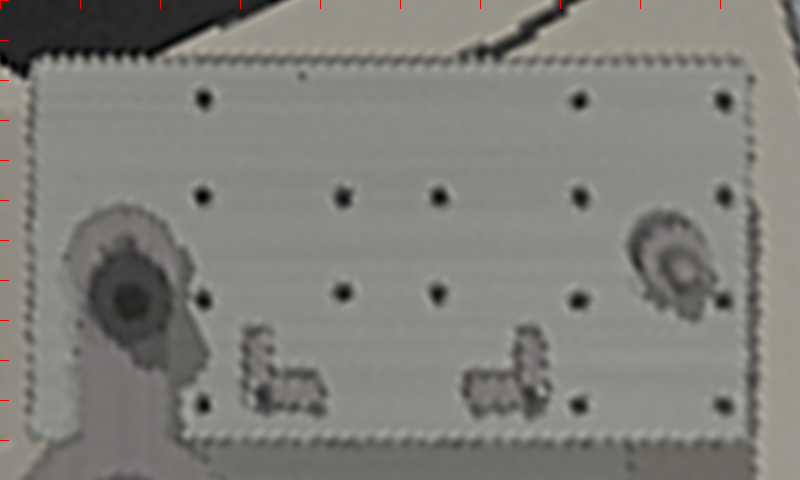

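View pics/or_scene_0.png

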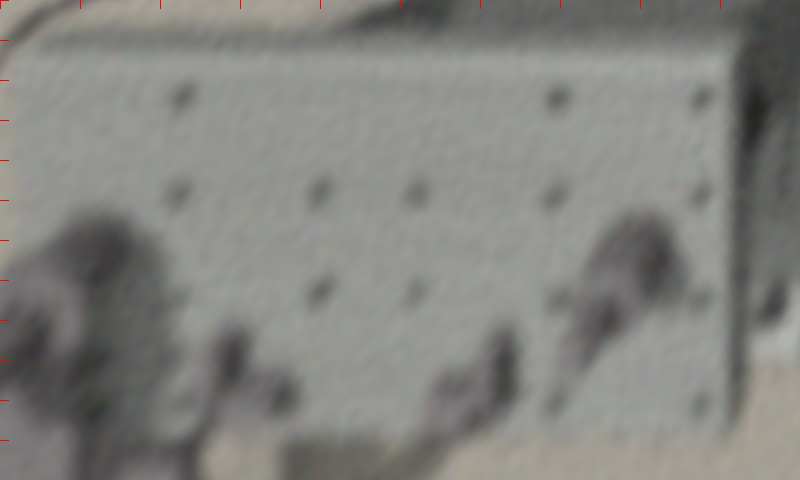

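View pics/or_top_50.png

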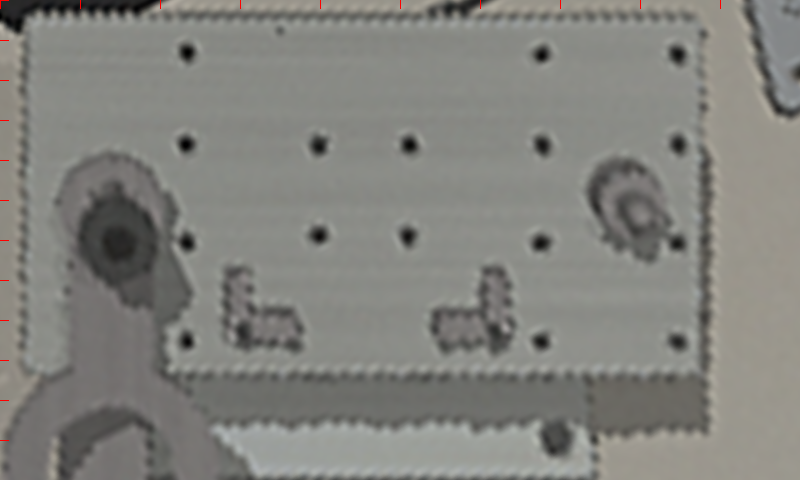

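View pics/or_top_30.png

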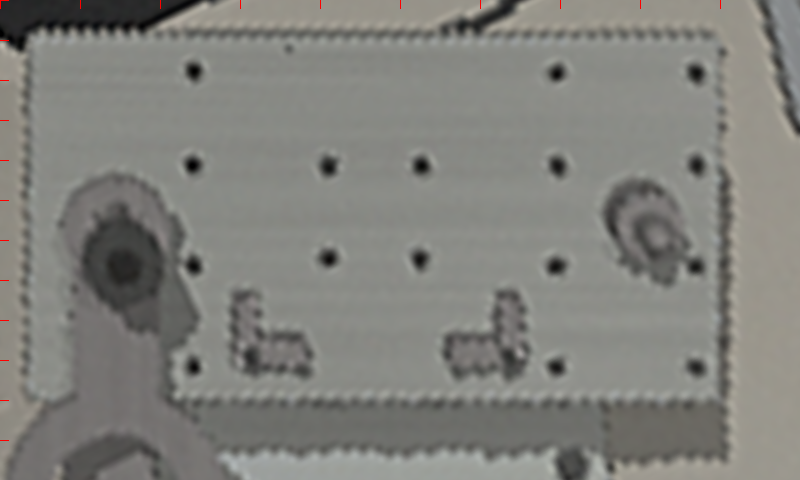

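View pics/or_scene_30.png

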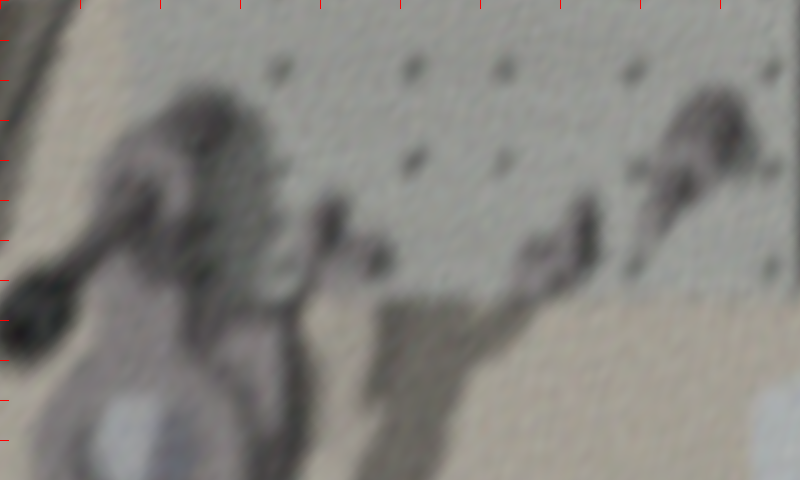

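View pics/or_scene_50.png

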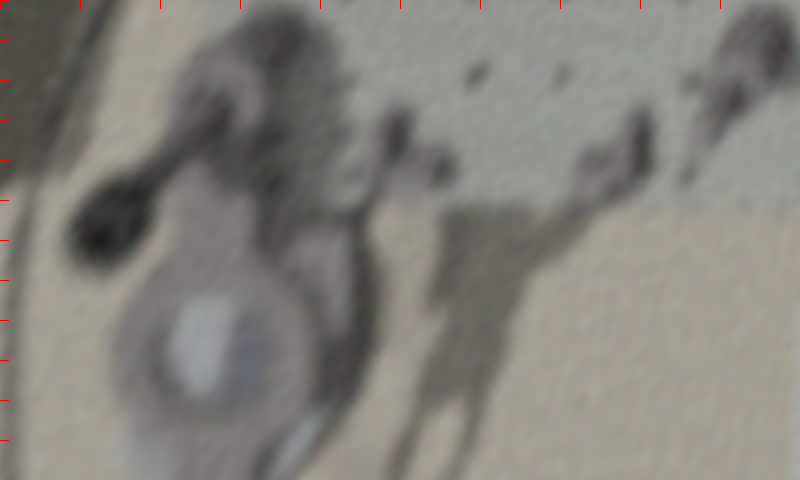

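```bash
python3 - <<'E'
from h import *
for cam,dz in(("top",.0009),("scene",-.0012)):
    z=np.load(f"pics/{cam}0.npz");W=cloud(cam,z["d"]);W[...,2]+=dz
    m=np.load(f"pics/m_{cam}_sample_block.npy")
    m=cv2.dilate(m.astype(np.uint8),np.ones((5,5)))>0
    P=W[m&(W[...,2]>.0115)&(W[...,2]<.022)][:,:2]
    r=cv2.minAreaRect((P*1000).astype(np.float32));print(cam,r,len(P),P.mean(0))
    # ortho image at z=.016
    c=np.array([.515,.215]);g=[[c[0]+a,c[1]+b,.016-dz] for a,b in((.05,.05),(.05,-.05),(-.05,.05),(-.05,-.05))]
    H=cv2.getPerspectiveTransform(project(cam,g).astype(np.float32),np.array([[0,0],[400,0],[0,400],[400,400]],np.float32))
    o=cv2.warpPerspective(z["im"][:,:,::-1].copy(),H,(400,400),flags=cv2.INTER_CUBIC)
    cv2.imwrite(f"pics/bl_{cam}.png",o)
E
python3 -c "
import cv2,numpy as np
cv2.imwrite('pics/bl.png',np.hstack([cv2.imread('pics/bl_top.png'),cv2.imread('pics/bl_scene.png')]))"
```

```text
top ((516.5895385742188, 215.64065551757812), (58.34249496459961, 58.11855697631836), 0.5860404372215271) 706 [0.51612587 0.2155997 ]
scene ((516.6845092773438, 216.22181701660156), (58.98448181152344, 61.0328369140625), 89.9447021484375) 380 [0.51718673 0.21491144]
```

View pics/bl.png

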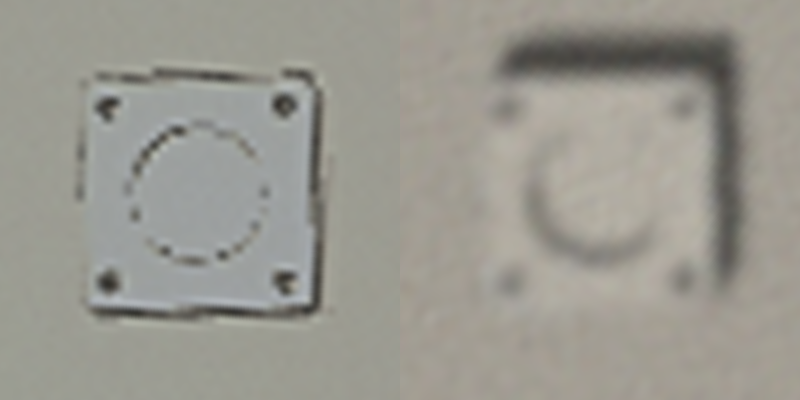

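```bash
cat >> h.py <<'E'
from scipy.spatial.transform import Rotation as Ro
YAW=np.radians(18.85)
EX=np.array([np.cos(np.pi/6)*np.sin(YAW),-np.cos(np.pi/6)*np.cos(YAW),.5]);EY=np.array([np.cos(YAW),np.sin(YAW),0]);EZ=np.cross(EX,EY)
SEAT=np.array([.5773,-.0790,.115]);RP=np.c_[EX,EY,EZ]
def pl(x,y,z): return SEAT+RP@np.array([x,y,z])/1000
def toolR(tx,ty):
    ty=np.array(ty,float);ty/=np.linalg.norm(ty);tx=np.array(tx,float);tx-=ty*(tx@ty);tx/=np.linalg.norm(tx)
    return np.c_[tx,ty,np.cross(tx,ty)]
def plan(p,R):
    s=bot.observe();R0=Ro.from_euler("xyz",s["tool_rot"]).as_matrix()
    rv=Ro.from_matrix(R0.T@R).as_rotvec();sh=R0.T@(np.array(p)-s["position"])*100
    print("t",round(s["clock"],2),"pos",s["position"].round(4),"q",s["qpos"].round(2),"F",s["force"].round(1),"w",round(s["grip_width"],4))
    print("rx %.3f ry %.3f rz %.3f x %.2f y %.2f z %.2f"%(*rv,*sh),"| dist mm %.1f ang deg %.1f"%(np.linalg.norm(sh)*10,np.degrees(np.linalg.norm(rv))))
DOWN=toolR([1,0,0],[0,0,-1]); PLT=toolR(EY,-EZ)
E
python3 -c "
from h import *
plan([.5165,.2157,.10],DOWN)"
```

```text
t 1.2 pos [0.2807 0.5584 0.2313] q [-1.18  0.52 -0.04  1.6   0.02  1.02 -0.11] F [-0.1  0.7  0.3] w 0.0855
rx 0.000 ry 1.105 rz -0.000 x -20.03 y 13.13 z -36.46 | dist mm 436.2 ang deg 63.3
```

>>> arm_command(
  moves=[
    {"rx": 0, "ry": 0.11, "rz": 0, "x": -2, "y": 1, "z": -3.5, "gripper": 1},
    {"rx": 0, "ry": 0.22, "rz": 0, "x": -4, "y": 2, "z": -7, "gripper": 1},
    {"rx": 0, "ry": 0.33, "rz": 0, "x": -6, "y": 3, "z": -10.5, "gripper": 1},
    {"rx": 0, "ry": 0.44, "rz": 0, "x": -8, "y": 4, "z": -14, "gripper": 1},
    {"rx": 0, "ry": 0.55, "rz": 0, "x": -10, "y": 5, "z": -17.5, "gripper": 1},
  ],
)

```text
clock: 1.62
position: [0.3929, 0.3888, 0.1811]
tool_rot: [-1.571, -0.001, 0.55]
force: [1.4, 1.7, 0.2]
grip_width: 0.0856
```

```bash
python3 -c "
from h import *
plan([.5165,.2157,.10],DOWN)"
```

```text
t 1.62 pos [0.3929 0.3888 0.1811] q [-0.97  0.47  0.12  1.85 -0.07  0.83 -0.27] F [1.4 1.7 0.2] w 0.0856
rx -0.000 ry 0.550 rz 0.000 x 1.49 y 8.11 z -21.22 | dist mm 227.6 ang deg 31.5
```

>>> arm_command(
  moves=[
    {"rx": 0, "ry": 0.11, "rz": 0, "x": 0.3, "y": 1.5, "z": -4, "gripper": 1},
    {"rx": 0, "ry": 0.22, "rz": 0, "x": 0.6, "y": 3, "z": -8, "gripper": 1},
    {"rx": 0, "ry": 0.33, "rz": 0, "x": 0.9, "y": 4.5, "z": -12, "gripper": 1},
    {"rx": 0, "ry": 0.44, "rz": 0, "x": 1.2, "y": 6, "z": -16, "gripper": 1},
    {"rx": 0, "ry": 0.55, "rz": 0, "x": 1.5, "y": 7.2, "z": -19.5, "gripper": 1},
  ],
)

```text
clock: 2.03
position: [0.5084, 0.2311, 0.1088]
tool_rot: [-1.571, -0.0, -0.0]
force: [0.1, 0.7, 0.7]
grip_width: 0.0856
```

```bash
python3 -c "
from h import *
plan([.5165,.2157,.04],DOWN)"
```

```text
t 2.03 pos [0.5084 0.2311 0.1088] q [-0.7   0.6   0.24  1.89 -0.21  0.68 -0.34] F [0.1 0.7 0.7] w 0.0856
rx -0.000 ry -0.000 rz 0.000 x 0.81 y 6.88 z -1.54 | dist mm 71.0 ang deg 0.0
```

Go to 40 mm, then check against the top camera before descending.

>>> arm_command(
  moves=[
    {"x": 0.4, "y": 3.4, "z": -0.8, "gripper": 1},
    {"x": 0.81, "y": 6.88, "z": -1.54, "gripper": 1},
    {"x": 0.81, "y": 6.88, "z": -1.54, "gripper": 1},
  ],
)

```text
invalid input at $.moves[0]: expected keys rx, ry, rz, x, y, z, gripper
```

Run:
```python
from h import *
plan([.5165,.2157,.002],DOWN)
for n in ("top","scene"):
    im,d=bot.grab_frame(n); np.savez(f"pics/{n}1.npz",im=im,d=d)
    u,v=project(n,[.5165,.2157,.03])[0].astype(int);print(u,v)
    c=im[v-60:v+60,u-65:u+65,::-1];cv2.imwrite(f"pics/{n}1z.png",cv2.resize(c,None,fx=3,fy=3,interpolation=cv2.INTER_CUBIC))
cv2.imwrite("pics/g1.png",np.hstack([cv2.imread("pics/top1z.png"),cv2.imread("pics/scene1z.png")]))
```

```text
t 2.03 pos [0.5084 0.2311 0.1088] q [-0.7   0.6   0.24  1.89 -0.21  0.68 -0.34] F [0.1 0.7 0.7] w 0.0856
rx -0.000 ry -0.000 rz 0.000 x 0.80 y 10.68 z -1.54 | dist mm 108.2 ang deg 0.0
212 251
305 180
```

View pics/g1.png

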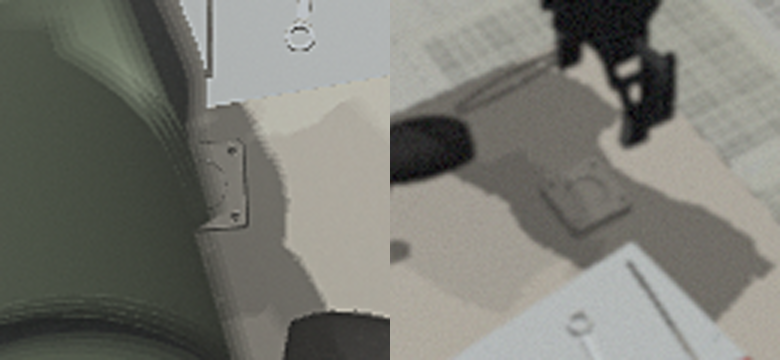

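>>> arm_command(
  moves=[
    {"rx": 0, "ry": 0, "rz": 0, "x": 0.4, "y": 3, "z": -0.8, "gripper": 1},
    {"rx": 0, "ry": 0, "rz": 0, "x": 0.8, "y": 6.3, "z": -1.54, "gripper": 1},
    {"rx": 0, "ry": 0, "rz": 0, "x": 0.8, "y": 7, "z": -1.54, "gripper": 1},
  ],
)

```text
clock: 2.38
position: [0.5146, 0.2151, 0.0358]
tool_rot: [-1.573, 0.004, 0.004]
force: [-0.8, -0.5, -0.8]
grip_width: 0.0853
```

Run:
```python
from h import *
plan([.5165,.2157,.002],DOWN)
for n in ("scene",):
    im,d=bot.grab_frame(n); np.savez(f"pics/{n}1.npz",im=im,d=d)
    u,v=project(n,[.5165,.2157,.03])[0].astype(int);print(u,v)
    c=im[v-60:v+60,u-65:u+65,::-1];cv2.imwrite(f"pics/{n}1z.png",cv2.resize(c,None,fx=5,fy=5,interpolation=cv2.INTER_CUBIC))
```

```text
t 2.38 pos [0.5146 0.2151 0.0358] q [-0.64  0.71  0.19  1.91 -0.24  0.54 -0.28] F [-0.8 -0.5 -0.8] w 0.0853
rx 0.003 ry 0.004 rz -0.004 x 0.20 y 3.37 z 0.06 | dist mm 33.8 ang deg 0.3
305 180
```

View pics/scene1z.png

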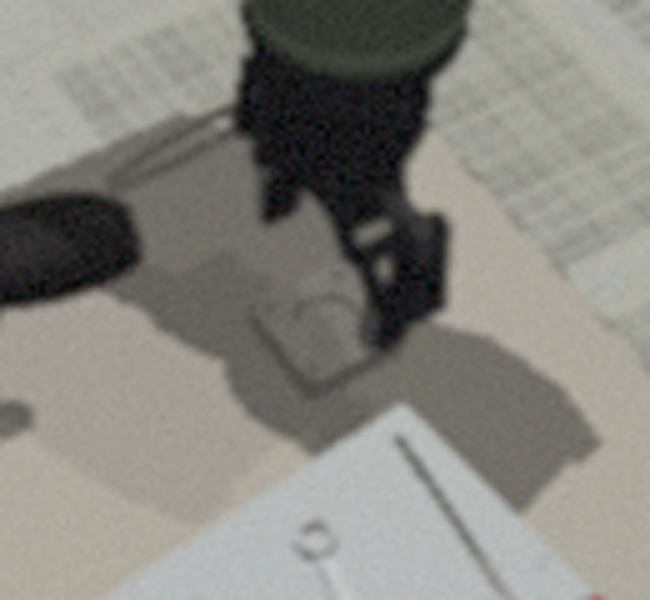

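>>> arm_command(
  moves=[
    {"rx": 0.003, "ry": 0.004, "rz": -0.004, "x": 0.1, "y": 1.6, "z": 0.06, "gripper": 1},
    {"rx": 0.003, "ry": 0.004, "rz": -0.004, "x": 0.18, "y": 2.6, "z": 0.06, "gripper": 1},
    {"rx": 0.003, "ry": 0.004, "rz": -0.004, "x": 0.18, "y": 3.2, "z": 0.06, "gripper": 1},
    {"rx": 0.003, "ry": 0.004, "rz": -0.004, "x": 0.18, "y": 3.2, "z": 0.06, "gripper": 1},
  ],
)

```text
clock: 2.77
position: [0.5171, 0.2183, 0.0071]
tool_rot: [-1.568, -0.003, 0.002]
force: [-0.0, -0.5, 0.1]
grip_width: 0.0855
```

>>> arm_command(
  moves=[
    {"rx": 0, "ry": 0, "rz": 0, "x": 0, "y": 0, "z": 0, "gripper": -0.2},
    {"rx": 0, "ry": 0, "rz": 0, "x": 0, "y": 0, "z": 0, "gripper": -0.2},
    {"rx": 0, "ry": 0, "rz": 0, "x": 0, "y": 0, "z": 0, "gripper": -0.2},
    {"rx": 0, "ry": 0, "rz": 0, "x": 0, "y": 0, "z": 0, "gripper": -0.2},
    {"rx": 0, "ry": 0, "rz": 0, "x": 0, "y": 0, "z": 0, "gripper": -0.2},
  ],
  squeeze=50,
)

```text
clock: 3.18
position: [0.5178, 0.2182, 0.0086]
tool_rot: [-1.567, -0.005, 0.001]
force: [-4.2, -0.4, 15.1]
grip_width: 0.0557
```

Run:
```python
from h import *
plan([.5165,.2157,.002],DOWN)
for n in ("scene",):
    im,d=bot.grab_frame(n)
    u,v=project(n,[.5165,.2157,.03])[0].astype(int);print(u,v)
    c=im[v-40:v+40,u-50:u+50,::-1];cv2.imwrite(f"pics/{n}2z.png",cv2.resize(c,None,fx=6,fy=6,interpolation=cv2.INTER_CUBIC))
```

```text
t 3.18 pos [0.5178 0.2182 0.0086] q [-0.63  0.76  0.17  1.91 -0.26  0.48 -0.27] F [-4.2 -0.4 15.1] w 0.0557
rx -0.004 ry 0.001 rz 0.005 x -0.13 y 0.66 z -0.26 | dist mm 7.2 ang deg 0.4
305 180
```

View pics/scene2z.png

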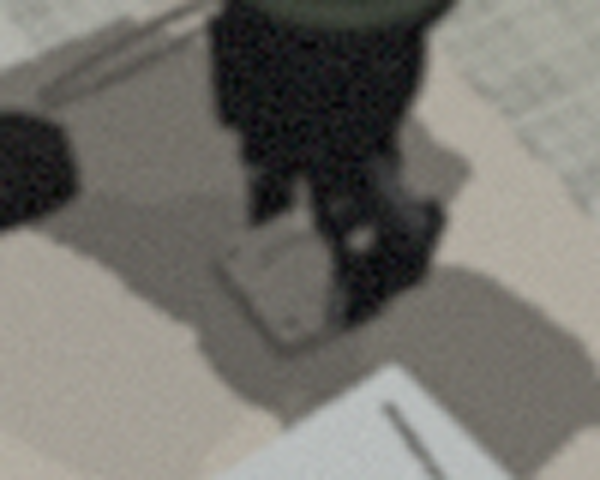

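>>> arm_command(
  moves=[
    {"rx": 0, "ry": 0, "rz": 0, "x": 0, "y": -0.2, "z": 0, "gripper": -0.2},
    {"rx": 0, "ry": 0, "rz": 0, "x": 0, "y": -0.5, "z": 0, "gripper": -0.2},
    {"rx": 0, "ry": 0, "rz": 0, "x": 0, "y": -2.5, "z": 0, "gripper": -0.2},
    {"rx": 0, "ry": 0, "rz": 0, "x": 0, "y": -5, "z": 0, "gripper": -0.2},
    {"rx": 0, "ry": 0, "rz": 0, "x": 0, "y": -5, "z": 0, "gripper": -0.2},
  ],
)

```text
clock: 3.65
position: [0.5191, 0.2183, 0.0612]
tool_rot: [-1.566, -0.008, 0.001]
force: [2.6, 0.7, -0.7]
grip_width: 0.0551
```

Run:
```python
from h import *
plan([.5165,.2157,.06],DOWN)
for n in ("scene",):
    im,d=bot.grab_frame(n); np.savez(f"pics/{n}3.npz",im=im,d=d)
    u,v=project(n,[.5165,.2157,.06])[0].astype(int);print(u,v)
    c=im[v-40:v+40,u-50:u+50,::-1];cv2.imwrite(f"pics/{n}3z.png",cv2.resize(c,None,fx=6,fy=6,interpolation=cv2.INTER_CUBIC))
    for r in bot.masks_of("sample_block",n)[:1]:
        W=cloud(n,d)[r["mask"]];W=W[~np.isnan(W[:,0])];W[:,2]-=.0012;c,nn,b=ransac(W,.0015);print(r["p"],c,nn,b.sum(),W.min(0),W.max(0))
```

```text
t 3.65 pos [0.5191 0.2183 0.0612] q [-0.65  0.67  0.21  1.9  -0.24  0.58 -0.29] F [ 2.6  0.7 -0.7] w 0.0551
rx -0.005 ry 0.001 rz 0.008 x -0.26 y 0.12 z -0.26 | dist mm 3.9 ang deg 0.6
305 173
0.64 [0.51822555 0.20520073 0.0664103 ] [0.03798664 0.10573408 0.99366862] 166 [ 4.73726135e-01  1.86050771e-01 -2.73696811e-04] [0.54992393 0.23337367 0.12824672]
```

View pics/scene3z.png

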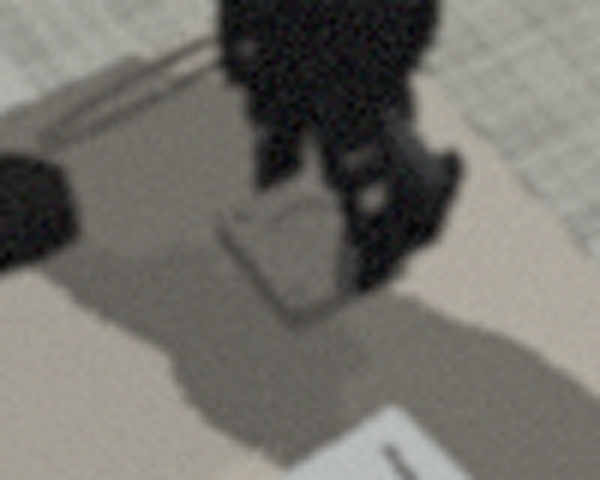

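Run:
```python
from h import *
print("knob",pl(-161,-68,51),"goal",pl(-2.5,0,80))
plan([.53,.15,.22],toolR([np.cos(.1),np.sin(.1),0],[0,-.1,-1]))
plan(pl(-2.5,0,80),PLT)
```

```text
knob [0.45965946 0.05511427 0.0786673 ] goal [ 0.56367682 -0.03909635  0.18303203]
t 3.75 pos [0.5177 0.2181 0.0582] q [-0.65  0.68  0.21  1.91 -0.24  0.57 -0.29] F [-0.4  0.2 -2.7] w 0.056
rx -0.103 ry -0.099 rz 0.011 x 1.31 y -16.20 z -6.75 | dist mm 176.0 ang deg 8.2
t 3.75 pos [0.5177 0.2181 0.0582] q [-0.65  0.68  0.21  1.91 -0.24  0.57 -0.29] F [-0.4  0.2 -2.7] w 0.056
rx -0.522 ry -0.322 rz -0.080 x 4.64 y -12.55 z -25.68 | dist mm 289.6 ang deg 35.4
```

>>> arm_command(
  moves=[
    {"rx": 0, "ry": 0, "rz": 0, "x": 0, "y": -2.5, "z": 0, "gripper": -0.2},
    {"rx": 0, "ry": 0, "rz": 0, "x": 0, "y": -5.5, "z": -0.5, "gripper": -0.2},
    {"rx": -0.05, "ry": -0.05, "rz": 0, "x": 0.4, "y": -8.5, "z": -2, "gripper": -0.2},
    {"rx": -0.1, "ry": -0.1, "rz": 0.01, "x": 0.9, "y": -11.5, "z": -4, "gripper": -0.2},
    {"rx": -0.15, "ry": -0.15, "rz": 0.0, "x": 1.5, "y": -14, "z": -6.5, "gripper": -0.2},
  ],
)

```text
clock: 4.17
position: [0.5321, 0.1524, 0.1986]
tool_rot: [-1.72, 0.008, 0.154]
force: [-0.3, 1.0, -2.5]
grip_width: 0.0556
```

Run:
```python
from h import *
plan(pl(-2.5,0,80),PLT)
```

```text
t 4.17 pos [0.5321 0.1524 0.1986] q [-0.71  0.49  0.34  1.81 -0.02  0.91 -0.24] F [-0.3  1.  -2.5] w 0.0556
rx -0.374 ry -0.164 rz -0.066 x 0.20 y 4.42 z -18.96 | dist mm 194.7 ang deg 23.7
```

>>> arm_command(
  moves=[
    {"rx": -0.07, "ry": -0.03, "rz": -0.01, "x": 0, "y": 0.5, "z": -3, "gripper": -0.2},
    {"rx": -0.15, "ry": -0.06, "rz": -0.025, "x": 0.1, "y": 1.5, "z": -7, "gripper": -0.2},
    {"rx": -0.23, "ry": -0.1, "rz": -0.04, "x": 0.1, "y": 2.5, "z": -11, "gripper": -0.2},
    {"rx": -0.3, "ry": -0.13, "rz": -0.055, "x": 0.2, "y": 3.5, "z": -15, "gripper": -0.2},
    {"rx": -0.374, "ry": -0.164, "rz": -0.066, "x": 0.2, "y": 4.4, "z": -18.9, "gripper": -0.2},
  ],
)

```text
clock: 4.58
position: [0.5626, -0.0401, 0.1809]
tool_rot: [-2.095, -0.001, 0.329]
force: [1.5, -1.1, -2.5]
grip_width: 0.0554
```

Run:
```python
from h import *
plan(pl(-2.5,0,40),PLT)
for n in ("top","scene"):
    im,d=bot.grab_frame(n); np.savez(f"pics/{n}4.npz",im=im,d=d)
    u,v=project(n,pl(0,0,40))[0].astype(int);print(u,v)
    c=im[v-60:v+60,u-65:u+65,::-1];cv2.imwrite(f"pics/{n}4z.png",cv2.resize(c,None,fx=3,fy=3,interpolation=cv2.INTER_CUBIC))
cv2.imwrite("pics/g4.png",np.hstack([cv2.imread("pics/top4z.png"),cv2.imread("pics/scene4z.png")]))
```

```text
t 4.58 pos [ 0.5626 -0.0401  0.1809] q [-0.73  0.56  0.55  1.98  0.4   0.68 -0.24] F [ 1.5 -1.1 -2.5] w 0.0554
rx 0.000 ry -0.001 rz 0.000 x 0.14 y 3.78 z -0.06 | dist mm 37.9 ang deg 0.0
358 202
207 218
```

View pics/g4.png

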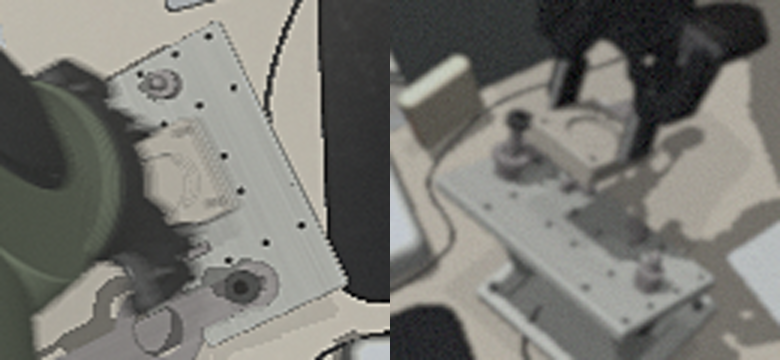

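Run:
```python
from h import *
for n,dz in(("top",.0009),("scene",-.0012)):
    z=np.load(f"pics/{n}4.npz");W=cloud(n,z["d"]);W[...,2]+=dz
    L=(W-SEAT)@RP*1000
    m=(abs(L[...,0])<45)&(abs(L[...,1])<40)&(L[...,2]>55)&(L[...,2]<95)&(z["im"].mean(-1)>90)
    P=L[m];print(n,m.sum())
    c,nn,b=ransac(P,1.2);Q=P[b]
    print(" plane",c.round(1),nn.round(3),b.sum(),"z at 0",(c@nn/nn[2]).round(1))
    print(" ext",np.percentile(Q,1,0).round(1),np.percentile(Q,99,0).round(1),cv2.minAreaRect(Q[:,:2].astype(np.float32)))
    # ortho at block top height
    h=85
    g=[pl(x,y,h)-[0,0,dz] for x,y in((-60,-60),(-60,60),(60,-60),(60,60))]
    H=cv2.getPerspectiveTransform(project(n,g).astype(np.float32),np.array([[0,400],[400,400],[0,0],[400,0]],np.float32))
    cv2.imwrite(f"pics/o4_{n}.png",cv2.warpPerspective(z["im"][:,:,::-1].copy(),H,(400,400),flags=cv2.INTER_CUBIC))
cv2.imwrite("pics/o4.png",np.hstack([cv2.imread("pics/o4_top.png"),cv2.imread("pics/o4_scene.png")]))
```

```text
top 760
 plane [12.9 -0.2 82.7] [-0.136  0.016  0.991] 288 z at 0 80.9
 ext [ -9.2 -28.8  79.4] [28.5 27.5 86. ] ((8.22977066040039, -0.3021812438964844), (58.15148162841797, 41.20853042602539), 89.24211120605469)
scene 629
 plane [ 9.8 -6.5 81.3] [-0.001  0.     1.   ] 253 z at 0 81.3
 ext [-24.3 -32.9  80.1] [33.  25.2 82.3] ((3.6170482635498047, -5.790334701538086), (59.722843170166016, 62.9317741394043), 0.9628586769104004)
```

View pics/o4.png

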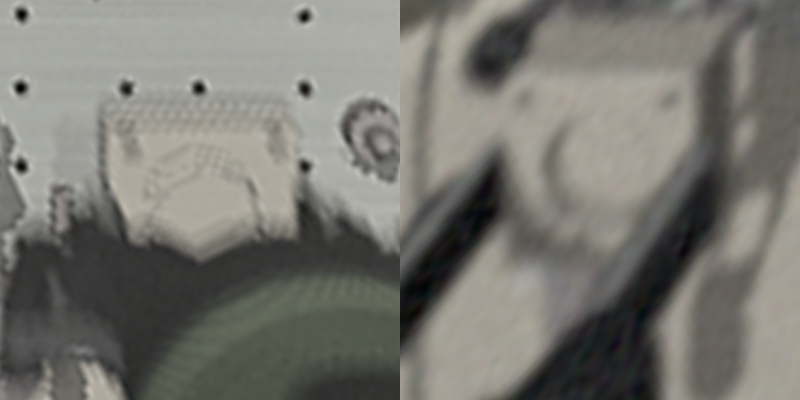

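Run:
```python
from h import *
for n,dz in(("top",.0009),("scene",-.0012)):
    im,d=bot.grab_frame(n); np.savez(f"pics/{n}5.npz",im=im,d=d)
    z=dict(im=im,d=d);W=cloud(n,z["d"]);W[...,2]+=dz
    L=(W-SEAT)@RP*1000
    m=(abs(L[...,0])<45)&(abs(L[...,1])<40)&(L[...,2]>55)&(L[...,2]<95)&(z["im"].mean(-1)>90)
    P=L[m];print(n,m.sum())
    c,nn,b=ransac(P,1.2);Q=P[b]
    h=c@nn/nn[2]
    print(" plane",c.round(1),nn.round(3),b.sum(),"z at 0",(c@nn/nn[2]).round(1))
    print(" ext",np.percentile(Q,1,0).round(1),np.percentile(Q,99,0).round(1),cv2.minAreaRect(Q[:,:2].astype(np.float32)))
    for t,hh in(("b",83),("p",0)):
        g=[pl(x,y,hh)-[0,0,dz] for x,y in((-60,-60),(-60,60),(60,-60),(60,60))]
        H=cv2.getPerspectiveTransform(project(n,g).astype(np.float32),np.array([[0,400],[400,400],[0,0],[400,0]],np.float32))
        cv2.imwrite(f"pics/o5{t}_{n}.png",cv2.warpPerspective(z["im"][:,:,::-1].copy(),H,(400,400),flags=cv2.INTER_CUBIC))
s=bot.observe();print("TCP plate",(s["position"]-SEAT)@RP*1000,s["force"])
plan(pl(-2.5,0,40),PLT)
cv2.imwrite("pics/o5.png",np.hstack([cv2.imread("pics/o5b_top.png"),cv2.imread("pics/o5b_scene.png")]))
```

```text
top 743
 plane [15.2 -2.  81.6] [-0.083 -0.019  0.996] 293 z at 0 80.4
 ext [ -7.9 -31.4  79. ] [30.1 24.9 83.5] ((10.543704986572266, -3.0837783813476562), (57.761749267578125, 41.23573303222656), 88.83119201660156)
scene 620
 plane [ 4.8 -5.1 84.3] [0.004 0.004 1.   ] 269 z at 0 84.3
 ext [-29.1 -29.8  83.1] [27.8 28.  85.5] ((-0.5980491638183594, -2.814350128173828), (63.066741943359375, 57.52939987182617), 88.76956939697266)
TCP plate [-4.51340664 -1.41171659 78.14377518] [-0.11950455  1.3405059  -1.11924399]
t 4.78 pos [ 0.5621 -0.0388  0.1804] q [-0.73  0.56  0.55  1.97  0.39  0.68 -0.24] F [-0.1  1.3 -1.1] w 0.0555
rx -0.002 ry -0.003 rz -0.002 x 0.15 y 3.81 z -0.21 | dist mm 38.2 ang deg 0.2
```

View pics/o5.png

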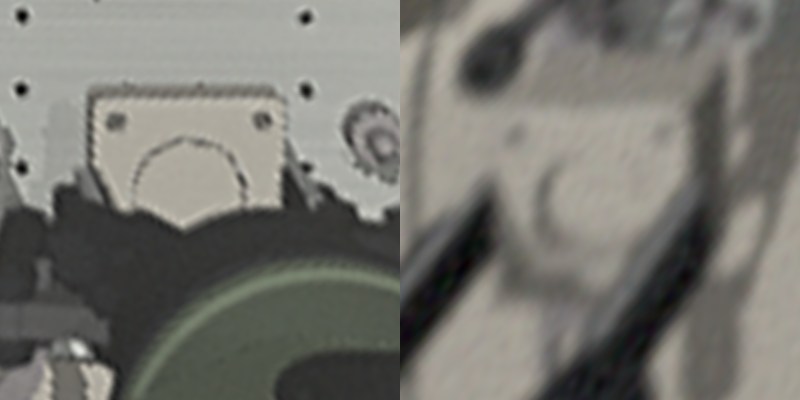

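>>> arm_command(
  moves=[
    {"rx": 0, "ry": -0.003, "rz": 0, "x": 0.1, "y": 1.5, "z": 0, "gripper": -0.2},
    {"rx": 0, "ry": -0.003, "rz": 0, "x": 0.2, "y": 3, "z": 0, "gripper": -0.2},
    {"rx": 0, "ry": -0.003, "rz": 0, "x": 0.3, "y": 4.5, "z": 0, "gripper": -0.2},
    {"rx": 0, "ry": -0.003, "rz": 0, "x": 0.3, "y": 5.2, "z": 0, "gripper": -0.2},
    {"rx": 0, "ry": -0.003, "rz": 0, "x": 0.3, "y": 5.3, "z": 0, "gripper": -0.2},
  ],
)

```text
clock: 5.2
position: [0.5737, -0.0626, 0.1343]
tool_rot: [-2.092, 0.001, 0.328]
force: [-0.6, 0.2, -1.4]
grip_width: 0.0554
```

>>> arm_command(
  moves=[
    {"rx": 0, "ry": 0, "rz": 0, "x": 0, "y": 0, "z": 0, "gripper": -0.2},
    {"rx": 0, "ry": 0, "rz": 0, "x": 0, "y": 0, "z": 0, "gripper": -0.2},
  ],
)

```text
clock: 5.37
position: [0.5742, -0.062, 0.1358]
tool_rot: [-2.092, -0.001, 0.329]
force: [0.9, 0.3, -1.4]
grip_width: 0.0554
```

```bash
cat > look.py <<'E'
from h import *
import sys
tag=sys.argv[1];hb=float(sys.argv[2])
for n,dz in(("top",.0009),("scene",-.0012)):
    im,d=bot.grab_frame(n); np.savez(f"pics/{n}{tag}.npz",im=im,d=d)
    W=cloud(n,d);W[...,2]+=dz
    L=(W-SEAT)@RP*1000
    m=(abs(L[...,0])<45)&(abs(L[...,1])<40)&(L[...,2]>hb-12)&(L[...,2]<hb+12)&(im.mean(-1)>90)
    P=L[m]
    if m.sum()>50:
        c,nn,b=ransac(P,1.2);Q=P[b]
        print(n,m.sum()," plane",c.round(1),nn.round(3),b.sum(),"z at 0",(c@nn/nn[2]).round(1))
        print(" ext",np.percentile(Q,1,0).round(1),np.percentile(Q,99,0).round(1))
    for t,hh in(("b",hb),("p",0)):
        g=[pl(x,y,hh)-[0,0,dz] for x,y in((-60,-60),(-60,60),(60,-60),(60,60))]
        H=cv2.getPerspectiveTransform(project(n,g).astype(np.float32),np.array([[0,400],[400,400],[0,0],[400,0]],np.float32))
        o=cv2.warpPerspective(im[:,:,::-1].copy(),H,(400,400),flags=cv2.INTER_CUBIC)
        for k in range(0,400,50): cv2.line(o,(k,0),(k,5),(0,0,255));cv2.line(o,(0,k),(5,k),(0,0,255))
        cv2.imwrite(f"pics/o{tag}{t}_{n}.png",o)
    u,v=project(n,pl(0,0,20))[0].astype(int)
    cv2.imwrite(f"pics/z{tag}_{n}.png",cv2.resize(im[v-50:v+50,u-65:u+65,::-1],None,fx=3,fy=3,interpolation=cv2.INTER_CUBIC))
s=bot.observe();print("TCP plate",((s["position"]-SEAT)@RP*1000).round(1),"F",s["force"].round(1),"Fplate",(s["force"]@RP).round(1),"t",s["clock"],"w",s["grip_width"])
plan(pl(0,0,0),PLT)
I=cv2.imread
cv2.imwrite(f"pics/o{tag}.png",np.hstack([np.vstack([I(f"pics/o{tag}{t}_{n}.png")[60:340] for t in "bp"]) for n in("top","scene")]))
cv2.imwrite(f"pics/z{tag}.png",np.hstack([I(f"pics/z{tag}_{n}.png") for n in("top","scene")]))
E
python3 look.py 6 31
```

```text
top 613  plane [12.8  2.3 32.3] [-0.145  0.018  0.989] 253 z at 0 30.4
 ext [ -7.3 -24.7  28.8] [27.5 31.5 35. ]
scene 579  plane [ 4.9  0.7 33.8] [0.01  0.003 1.   ] 260 z at 0 33.9
 ext [-29.6 -24.6  32.4] [26.5 32.6 35.2]
TCP plate [-4.3  2.7 26.7] F [-0.6 -0.3 -1.7] Fplate [-0.8 -0.6 -1.5] t 5.4667 w 0.05551270865865695
t 5.47 pos [ 0.5743 -0.062   0.136 ] q [-0.67  0.65  0.53  1.98  0.4   0.56 -0.24] F [-0.6 -0.3 -1.7] w 0.0555
rx -0.002 ry -0.001 rz 0.001 x -0.27 y 2.67 z -0.44 | dist mm 27.2 ang deg 0.2
```

View pics/o6.png

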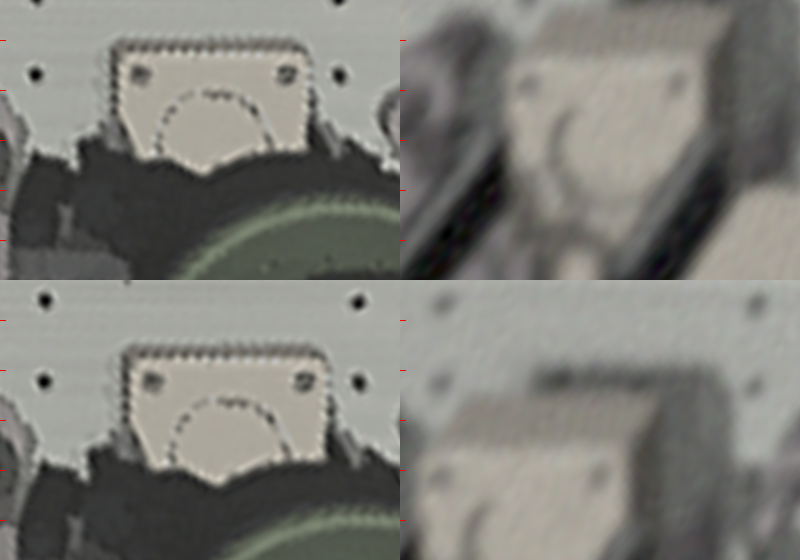

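View pics/z6.png

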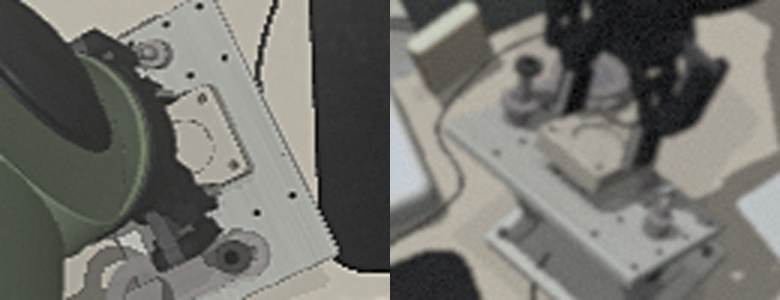

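>>> arm_command(
  moves=[
    {"rx": 0, "ry": 0, "rz": 0, "x": -0.2, "y": 0.1, "z": -0.1, "gripper": -0.2},
    {"rx": 0, "ry": 0, "rz": 0, "x": -0.34, "y": 0.3, "z": -0.2, "gripper": -0.2},
    {"rx": 0, "ry": 0, "rz": 0, "x": -0.34, "y": 0.6, "z": -0.2, "gripper": -0.2},
    {"rx": 0, "ry": 0, "rz": 0, "x": -0.34, "y": 0.7, "z": -0.2, "gripper": -0.2},
    {"rx": 0, "ry": 0, "rz": 0, "x": -0.34, "y": 0.7, "z": -0.2, "gripper": -0.2},
  ],
)

```text
clock: 5.88
position: [0.5724, -0.0688, 0.1301]
tool_rot: [-2.092, 0.0, 0.328]
force: [-0.2, 0.5, -1.3]
grip_width: 0.0553
```

```bash
python3 look.py 7 27
```

```text
top 569  plane [15.2 -1.6 23.2] [-0.184  0.015  0.983] 227 z at 0 20.3
 ext [ -2.9 -28.1  19.6] [29.4 27.5 26.6]
scene 552  plane [ 6.4 -3.4 26. ] [-0.005  0.013  1.   ] 245 z at 0 25.9
 ext [-28.4 -28.4  24.6] [29.5 29.2 27.3]
TCP plate [-2.2 -1.2 18.9] F [ 0.7  0.2 -1.7] Fplate [-0.8  0.7 -1.5] t 5.9833 w 0.05515526183370752
t 5.98 pos [ 0.5725 -0.0687  0.1302] q [-0.66  0.65  0.54  1.99  0.4   0.54 -0.24] F [ 0.7  0.2 -1.7] w 0.0552
rx -0.002 ry -0.000 rz -0.000 x 0.12 y 1.89 z -0.22 | dist mm 19.0 ang deg 0.1
```

View pics/o7.png

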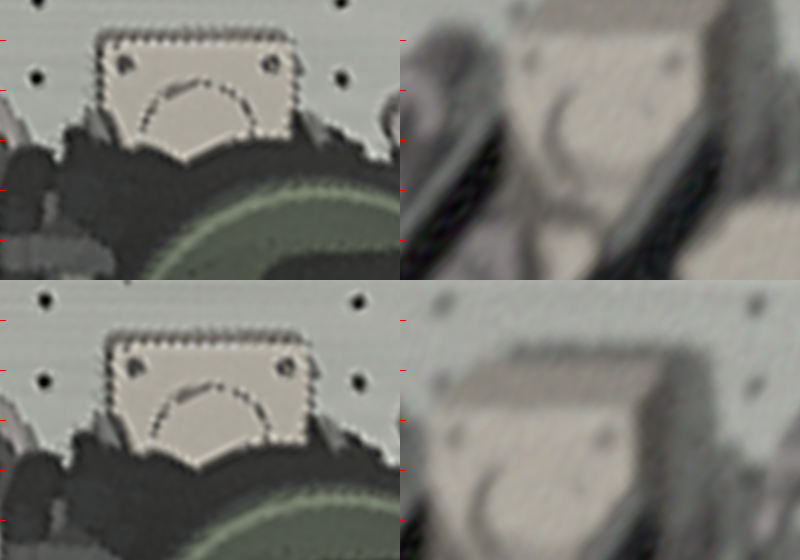

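View pics/z7.png

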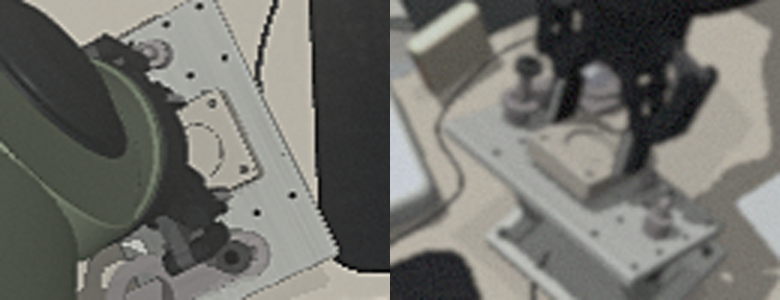

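>>> arm_command(
  moves=[
    {"rx": 0, "ry": 0, "rz": 0, "x": 0, "y": 0.3, "z": 0, "gripper": -0.2},
    {"rx": 0, "ry": 0, "rz": 0, "x": 0, "y": 0.6, "z": 0, "gripper": -0.2},
    {"rx": 0, "ry": 0, "rz": 0, "x": 0, "y": 0.8, "z": 0, "gripper": -0.2},
    {"rx": 0, "ry": 0, "rz": 0, "x": 0, "y": 0.85, "z": 0, "gripper": -0.2},
    {"rx": 0, "ry": 0, "rz": 0, "x": 0, "y": 0.85, "z": 0, "gripper": -0.2},
  ],
)

```text
clock: 6.4
position: [0.5738, -0.0728, 0.1227]
tool_rot: [-2.092, 0.0, 0.328]
force: [-0.3, -0.1, -2.0]
grip_width: 0.0555
```

```bash
python3 look.py 8 18
```

```text
top 558  plane [14.5 -0.7 15.5] [-0.183  0.007  0.983] 236 z at 0 12.8
 ext [ -5.1 -28.8  11.3] [29.3 27.6 18.9]
scene 565  plane [ 5.8 -4.2 17.5] [0.003 0.004 1.   ] 253 z at 0 17.5
 ext [-27.9 -29.5  16.2] [29.8 28.6 18.8]
TCP plate [-2.2 -1.2 10.5] F [ 1.4 -1.  -2.4] Fplate [ 0.   1.  -2.8] t 6.5 w 0.055250906432077626
t 6.5 pos [ 0.5738 -0.0727  0.123 ] q [-0.65  0.67  0.53  2.    0.4   0.53 -0.24] F [ 1.4 -1.  -2.4] w 0.0553
rx -0.002 ry -0.001 rz -0.000 x 0.12 y 1.04 z -0.22 | dist mm 10.7 ang deg 0.1
```

View pics/o8.png

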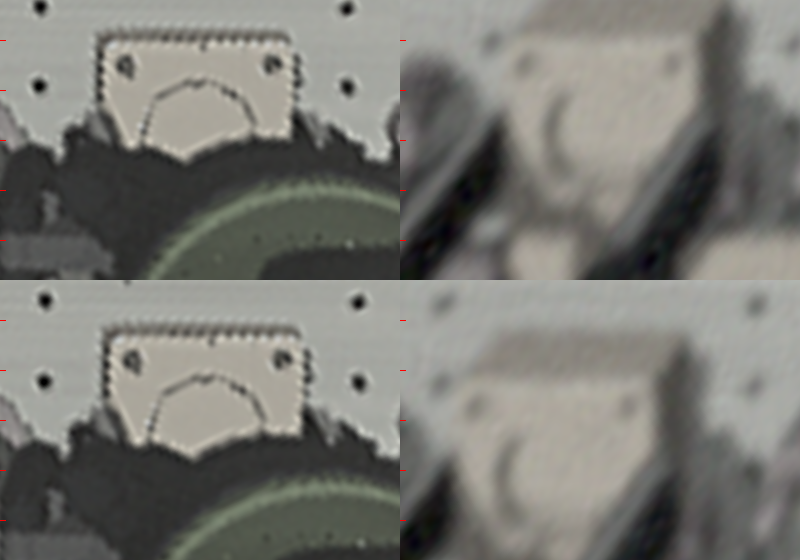

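>>> arm_command(
  moves=[
    {"rx": 0, "ry": 0, "rz": 0, "x": 0, "y": 0.05, "z": 0, "gripper": -0.2},
    {"rx": 0, "ry": 0, "rz": 0, "x": 0, "y": 0.1, "z": 0, "gripper": -0.2},
    {"rx": 0, "ry": 0, "rz": 0, "x": 0, "y": 0.15, "z": 0, "gripper": -0.2},
    {"rx": 0, "ry": 0, "rz": 0, "x": 0, "y": 0.15, "z": 0, "gripper": -0.2},
  ],
)

```text
clock: 6.83
position: [0.5741, -0.0732, 0.1218]
tool_rot: [-2.092, -0.0, 0.329]
force: [-4.3, 2.6, 5.8]
grip_width: 0.0554
```

```bash
python3 -c "
from h import *
plan(pl(0,0,0),PLT);s=bot.observe();print((s['force']@RP).round(1),((s['position']-SEAT)@RP*1000).round(2))"
```

```text
t 6.83 pos [ 0.5741 -0.0732  0.1218] q [-0.65  0.67  0.53  2.    0.4   0.52 -0.24] F [-4.3  2.6  5.8] w 0.0554
rx -0.002 ry -0.000 rz 0.000 x 0.11 y 0.92 z -0.23 | dist mm 9.5 ang deg 0.1
[-0.4 -3.2  7. ] [-2.25 -1.11  9.16]
```

>>> arm_command(
  moves=[
    {"rx": 0, "ry": 0, "rz": 0, "x": 0, "y": 0, "z": 0, "gripper": 0.4},
    {"rx": 0, "ry": 0, "rz": 0, "x": 0, "y": 0, "z": 0, "gripper": 0.5},
    {"rx": 0, "ry": 0, "rz": 0, "x": 0, "y": 0, "z": 0, "gripper": 0.55},
  ],
)

```text
clock: 7.08
position: [0.5741, -0.0734, 0.1217]
tool_rot: [-2.092, -0.0, 0.329]
force: [0.4, 0.2, -0.3]
grip_width: 0.0668
```

```bash
python3 look.py 9 16
```

```text
top 560  plane [13.9 -2.1 14.8] [-0.166  0.008  0.986] 223 z at 0 12.5
 ext [ -5.1 -28.8  11.5] [28.6 28.  18.1]
scene 591  plane [ 4.3 -1.7 16.2] [0.002 0.004 1.   ] 280 z at 0 16.2
 ext [-28.7 -28.8  15. ] [29.2 28.5 17.4]
TCP plate [-2.2 -1.2  9. ] F [-0.7  0.2  0. ] Fplate [-0.3 -0.6  0.2] t 7.1833 w 0.06635404998789111
t 7.18 pos [ 0.5741 -0.0734  0.1217] q [-0.65  0.67  0.53  2.    0.4   0.52 -0.24] F [-0.7  0.2  0. ] w 0.0664
rx -0.002 ry -0.001 rz 0.000 x 0.12 y 0.90 z -0.22 | dist mm 9.3 ang deg 0.1
```

View pics/o9.png

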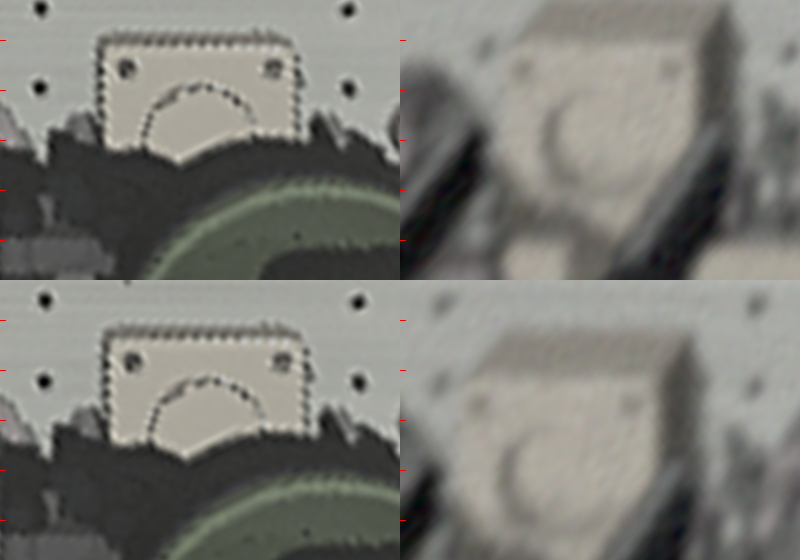

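View pics/z9.png

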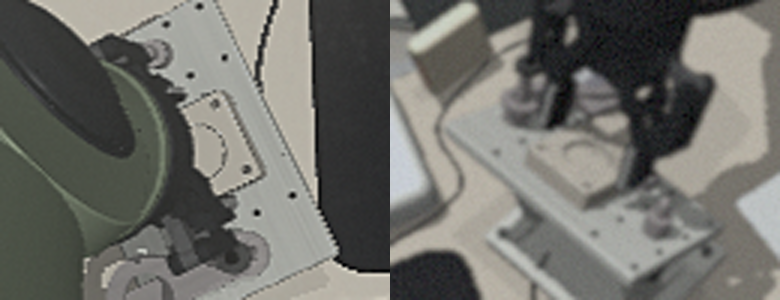

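>>> arm_command(
  moves=[
    {"rx": 0, "ry": 0, "rz": 0, "x": 0, "y": -0.5, "z": 0, "gripper": 0.55},
    {"rx": 0, "ry": 0, "rz": 0, "x": 0, "y": -2, "z": 0, "gripper": 0.55},
    {"rx": 0, "ry": 0, "rz": 0, "x": 0, "y": -5, "z": 0, "gripper": 0.55},
    {"rx": 0, "ry": 0, "rz": 0, "x": 0, "y": -8, "z": 0, "gripper": 0.3},
    {"rx": 0, "ry": 0, "rz": 0, "x": 0, "y": -9, "z": 0, "gripper": 0.2},
  ],
)

```text
clock: 7.6
position: [0.5602, -0.029, 0.2026]
tool_rot: [-2.091, -0.003, 0.33]
force: [0.3, 0.3, 0.5]
grip_width: 0.0513
```

```bash
python3 - <<'E'
from h import *
for n,dz in(("top",.0009),("scene",-.0012)):
    z=np.load(f"pics/{n}0.npz")
    g=[pl(x,y,51)-[0,0,dz] for x,y in((-190,-120),(-190,0),(-70,-120),(-70,0))]
    H=cv2.getPerspectiveTransform(project(n,g).astype(np.float32),np.array([[0,400],[400,400],[0,0],[400,0]],np.float32))
    o=cv2.warpPerspective(z["im"][:,:,::-1].copy(),H,(400,400),flags=cv2.INTER_CUBIC)
    x,y=int((-68+120)/.3),int((-70+161)/.3)
    for p in((x,y),): cv2.drawMarker(o,p,(0,0,255),0,12)
    cv2.circle(o,(x,y),33,(0,0,255),1)
    cv2.imwrite(f"pics/kn_{n}.png",o)
cv2.imwrite("pics/kn.png",np.hstack([cv2.imread("pics/kn_top.png"),cv2.imread("pics/kn_scene.png")]))
plan(pl(-161,-68,100),PLT)
E
python3 look.py 10 16
```

```text
t 7.6 pos [ 0.5602 -0.029   0.2026] q [-0.76  0.52  0.55  1.96  0.39  0.73 -0.24] F [0.3 0.3 0.5] w 0.0513
rx -0.003 ry -0.001 rz 0.003 x -6.81 y 0.25 z 15.89 | dist mm 172.9 ang deg 0.3
top 1037  plane [ 2.1 -0.3 15.6] [-0.01  0.01  1.  ] 406 z at 0 15.5
 ext [-28.5 -28.9  14.1] [28.6 28.  17. ]
scene 668  plane [ 1.3  1.2 16.2] [-0.009 -0.005  1.   ] 318 z at 0 16.1
 ext [-29.2 -29.1  14.9] [28.8 28.8 17.4]
TCP plate [-2.200e+00 -1.000e-01  1.008e+02] F [-0.1 -0.1 -0.6] Fplate [-0.2 -0.1 -0.6] t 7.7 w 0.05134959269788936
t 7.7 pos [ 0.5603 -0.0295  0.2012] q [-0.76  0.52  0.55  1.96  0.39  0.73 -0.24] F [-0.1 -0.1 -0.6] w 0.0513
rx -0.003 ry -0.000 rz 0.003 x -0.02 y 10.08 z -0.25 | dist mm 100.8 ang deg 0.3
```

View pics/kn.png

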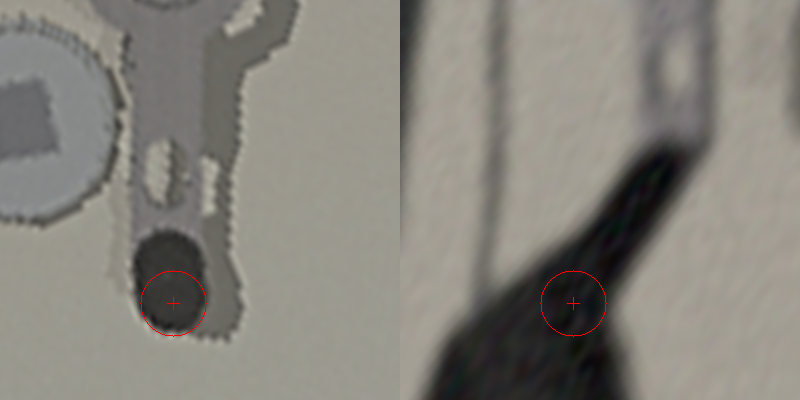

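View pics/o10.png

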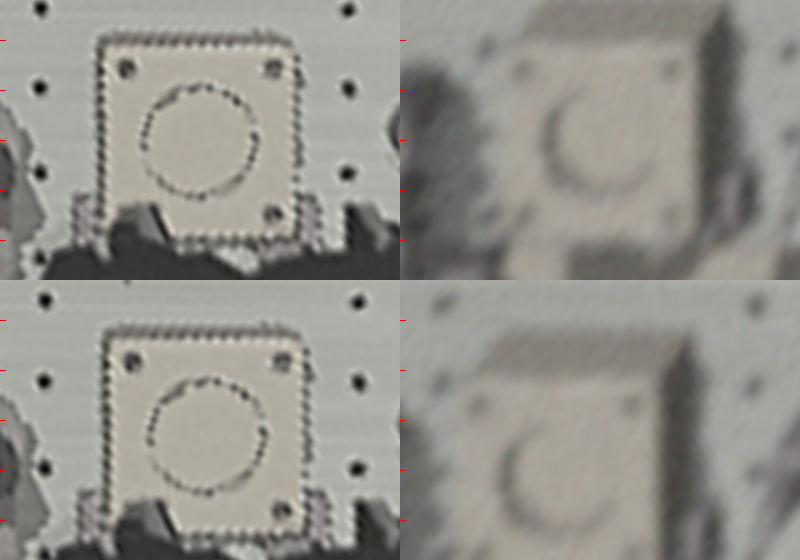

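View pics/z10.png

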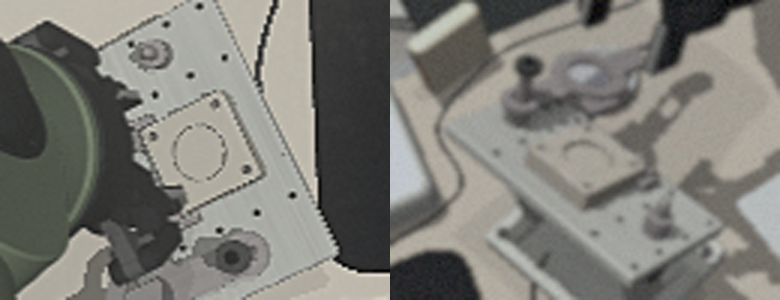

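>>> arm_command(
  moves=[
    {"rx": 0, "ry": 0, "rz": 0, "x": -1.4, "y": 0, "z": 3.2, "gripper": 0.06},
    {"rx": 0, "ry": 0, "rz": 0, "x": -2.8, "y": 0, "z": 6.4, "gripper": 0.06},
    {"rx": 0, "ry": 0, "rz": 0, "x": -4.2, "y": 0, "z": 9.6, "gripper": 0.06},
    {"rx": 0, "ry": 0, "rz": 0, "x": -5.6, "y": 0, "z": 12.8, "gripper": 0.06},
    {"rx": 0, "ry": 0, "rz": 0, "x": -6.9, "y": 0, "z": 15.9, "gripper": 0.06},
  ],
)

```text
clock: 8.12
position: [0.4483, 0.0773, 0.1192]
tool_rot: [-2.093, 0.001, 0.328]
force: [1.0, 2.1, 0.1]
grip_width: 0.0452
```

Run:
```python
from h import *
plan(pl(-161,-69,70),PLT)
```

```text
t 8.12 pos [0.4483 0.0773 0.1192] q [-1.06  0.6   0.54  2.17  0.37  0.61 -0.58] F [1.  2.1 0.1] w 0.0452
rx -0.001 ry -0.001 rz -0.001 x 0.26 y 2.84 z -0.11 | dist mm 28.6 ang deg 0.1
```

>>> arm_command(
  moves=[
    {"rx": 0, "ry": 0, "rz": 0, "x": 0.1, "y": 1, "z": -0.1, "gripper": 0.06},
    {"rx": 0, "ry": 0, "rz": 0, "x": 0.25, "y": 2, "z": -0.1, "gripper": 0.06},
    {"rx": 0, "ry": 0, "rz": 0, "x": 0.25, "y": 2.8, "z": -0.1, "gripper": 0.06},
    {"rx": 0, "ry": 0, "rz": 0, "x": 0.25, "y": 2.8, "z": -0.1, "gripper": 0.06},
  ],
)

```text
clock: 8.45
position: [0.4565, 0.0625, 0.0955]
tool_rot: [-2.094, 0.002, 0.327]
force: [-0.2, -0.3, -0.7]
grip_width: 0.0455
```

```bash
cat > kl.py <<'E'
from h import *
import sys
tag=sys.argv[1];P0=pl(*[float(a) for a in sys.argv[2:5]])
for n in("top","scene"):
    im,d=bot.grab_frame(n); np.savez(f"pics/{n}{tag}.npz",im=im,d=d)
    u,v=project(n,P0)[0].astype(int);u=min(max(u,65),495);v=min(max(v,50),370)
    cv2.imwrite(f"pics/z{tag}_{n}.png",cv2.resize(im[v-50:v+50,u-65:u+65,::-1],None,fx=3,fy=3,interpolation=cv2.INTER_CUBIC))
s=bot.observe();print("TCP plate",((s["position"]-SEAT)@RP*1000).round(1),"Fplate",(s["force"]@RP).round(1),"t",s["clock"],"w",s["grip_width"],"q",s["qpos"].round(2))
Rl=RP.T@Ro.from_euler("xyz",s["tool_rot"]).as_matrix();print("tool axes in plate",Rl.round(3).tolist())
I=cv2.imread
cv2.imwrite(f"pics/z{tag}.png",np.hstack([I(f"pics/z{tag}_{n}.png") for n in("top","scene")]))
E
python3 kl.py 11 -161 -68 40
```

```text
TCP plate [-159.6  -68.    70.8] Fplate [0.5 0.1 1. ] t 8.55 w 0.04509165317650191 q [-1.02  0.65  0.53  2.18  0.38  0.54 -0.58]
tool axes in plate [[0.001, -0.001, -1.0], [1.0, -0.001, 0.001], [-0.001, -1.0, 0.001]]
```

View pics/z11.png

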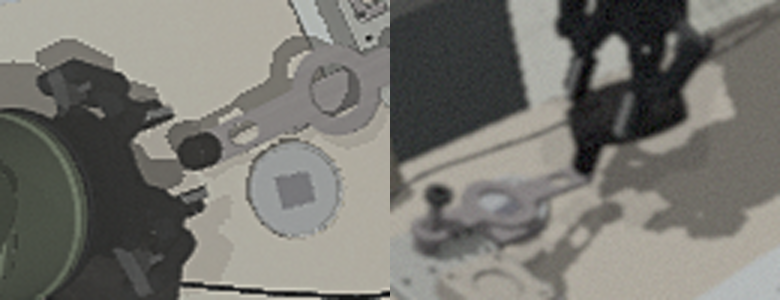

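>>> arm_command(
  moves=[
    {"rx": 0, "ry": 0, "rz": 0, "x": -0.1, "y": 0.8, "z": 0.1, "gripper": 0.06},
    {"rx": 0, "ry": 0, "rz": 0, "x": -0.1, "y": 1.6, "z": 0.12, "gripper": 0.06},
    {"rx": 0, "ry": 0, "rz": 0, "x": -0.1, "y": 2.4, "z": 0.12, "gripper": 0.06},
    {"rx": 0, "ry": 0, "rz": 0, "x": -0.1, "y": 2.75, "z": 0.12, "gripper": 0.06},
    {"rx": 0, "ry": 0, "rz": 0, "x": -0.1, "y": 2.75, "z": 0.12, "gripper": 0.06},
  ],
)

```text
clock: 8.97
position: [0.4599, 0.0509, 0.0715]
tool_rot: [-2.093, 0.001, 0.328]
force: [0.1, -0.5, 0.4]
grip_width: 0.0455
```

```bash
python3 kl.py 12 -161 -68 40
```

```text
TCP plate [-161.2  -68.7   43.6] Fplate [0.9 0.8 1.1] t 9.0667 w 0.044884813579500804 q [-0.99  0.71  0.53  2.19  0.39  0.47 -0.58]
tool axes in plate [[0.001, -0.002, -1.0], [1.0, -0.0, 0.001], [-0.0, -1.0, 0.002]]
```

View pics/z12.png

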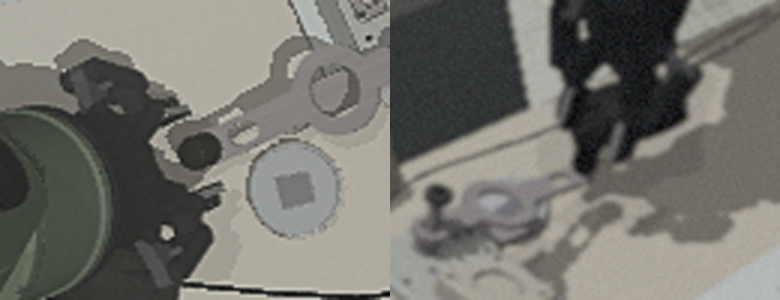

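>>> arm_command(
  moves=[
    {"rx": 0, "ry": 0, "rz": 0, "x": 0, "y": 0, "z": 0, "gripper": -0.9},
    {"rx": 0, "ry": 0, "rz": 0, "x": 0, "y": 0, "z": 0, "gripper": -0.9},
    {"rx": 0, "ry": 0, "rz": 0, "x": 0, "y": 0, "z": 0, "gripper": -0.9},
    {"rx": 0, "ry": 0, "rz": 0, "x": 0, "y": 0, "z": 0, "gripper": -0.9},
    {"rx": 0, "ry": 0, "rz": 0, "x": 0, "y": 0, "z": 0, "gripper": -0.9},
  ],
  squeeze=60,
)

```text
clock: 9.48
position: [0.4602, 0.0521, 0.0723]
tool_rot: [-2.092, -0.001, 0.329]
force: [-0.6, 3.4, 1.1]
grip_width: 0.0157
```

```bash
python3 kl.py 13 -161 -68 40
```

```text
TCP plate [-161.6  -68.5   43.9] Fplate [-2.4 -0.4  2.1] t 9.5833 w 0.015653543638414338 q [-0.99  0.71  0.53  2.19  0.39  0.47 -0.58]
tool axes in plate [[0.0, -0.002, -1.0], [1.0, 0.0, 0.0], [0.0, -1.0, 0.002]]
```

View pics/z13.png

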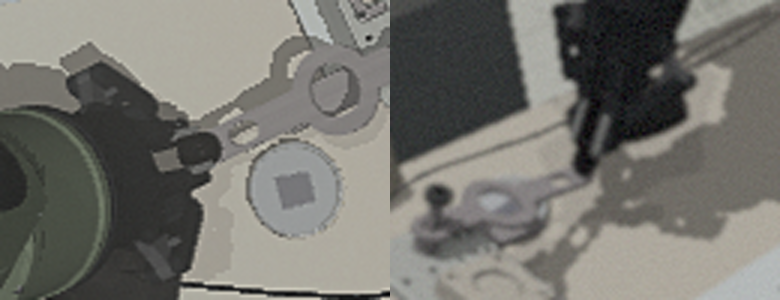

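>>> arm_command(
  moves=[
    {"rx": 0, "ry": 0, "rz": 0, "x": 0, "y": -0.5, "z": 0, "gripper": -0.9},
    {"rx": 0, "ry": 0, "rz": 0, "x": 0, "y": -1.0, "z": 0, "gripper": -0.9},
    {"rx": 0, "ry": 0, "rz": 0, "x": 0, "y": -1.5, "z": 0, "gripper": -0.9},
    {"rx": 0, "ry": 0, "rz": 0, "x": 0, "y": -1.9, "z": 0, "gripper": -0.9},
    {"rx": 0, "ry": 0, "rz": 0, "x": 0, "y": -1.9, "z": 0, "gripper": -0.9},
  ],
)

```text
clock: 10.0
position: [0.457, 0.0594, 0.0901]
tool_rot: [-2.094, 0.0, 0.327]
force: [3.6, -11.2, 0.7]
grip_width: 0.0152
```

```bash
cat > st.py <<'E'
from h import *
# strap plane from depth
def strap(tag):
  for n,dz in(("top",.0009),("scene",-.0012)):
    z=np.load(f"pics/{n}{tag}.npz");W=cloud(n,z["d"]);W[...,2]+=dz
    r=bot.masks_of("strap",n)
    if not r: print(n,"no strap");continue
    L=((W-SEAT)@RP*1000)[r[0]["mask"]];L=L[~np.isnan(L[:,0])]
    L=L[(L[:,2]>8)&(L[:,2]<60)]
    if len(L)<40: print(n,"few",len(L));continue
    c,nn,b=ransac(L,1.2);Q=L[b]
    print(n,r[0]["p"],"strap plane c",c.round(1),"n",nn.round(3),b.sum())
    m2=z["im"]
E
python3 kl.py 14 -161 -68 40; python3 -c "
from st import *
strap('14')"
```

```text
TCP plate [-159.7  -69.2   63. ] Fplate [ 9.8  1.  -4.9] t 10.1 w 0.015143815058919818 q [-1.01  0.67  0.53  2.18  0.38  0.52 -0.58]
tool axes in plate [[0.002, -0.0, -1.0], [1.0, -0.001, 0.002], [-0.001, -1.0, 0.0]]
top 0.74 strap plane c [-71.1 -69.   27.5] n [0.108 0.039 0.993] 565
scene 0.8 strap plane c [-70.  -67.1  27.7] n [0.111 0.024 0.994] 412
```

View pics/z14.png

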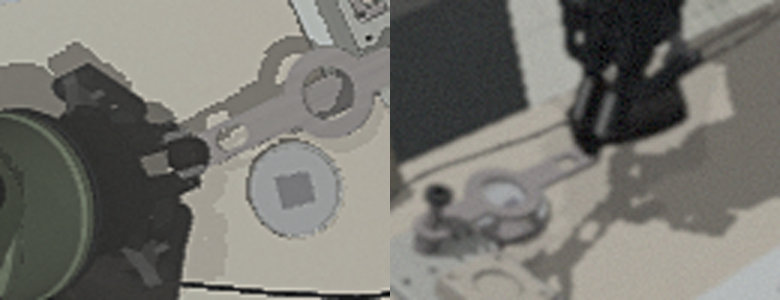

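>>> arm_command(
  moves=[
    {"rx": 0, "ry": 0, "rz": 0, "x": 0.03, "y": -0.2, "z": -0.1, "gripper": -0.9},
    {"rx": 0, "ry": 0, "rz": 0, "x": 0.03, "y": -0.4, "z": -0.2, "gripper": -0.9},
    {"rx": 0, "ry": 0, "rz": 0, "x": 0.03, "y": -0.5, "z": -0.25, "gripper": -0.9},
    {"rx": 0, "ry": 0, "rz": 0, "x": 0.03, "y": -0.5, "z": -0.25, "gripper": -0.9},
  ],
)

```text
clock: 10.53
position: [0.4572, 0.0605, 0.0951]
tool_rot: [-2.093, -0.0, 0.327]
force: [1.5, -6.3, -0.7]
grip_width: 0.0156
```

```bash
python3 kl.py 15 -100 -68 40; python3 -c "
from st import *
strap('15')"
```

```text
TCP plate [-157.9  -68.7   68.1] Fplate [ 4.1  0.2 -2.5] t 10.6333 w 0.015810229917946287 q [-1.01  0.66  0.53  2.18  0.38  0.53 -0.58]
tool axes in plate [[0.001, -0.001, -1.0], [1.0, -0.001, 0.001], [-0.001, -1.0, 0.001]]
top 0.77 strap plane c [-73.4 -68.2  30.2] n [0.135 0.02  0.991] 579
scene 0.81 strap plane c [-72.6 -67.5  30.3] n [0.137 0.029 0.99 ] 397
```

View pics/z15.png

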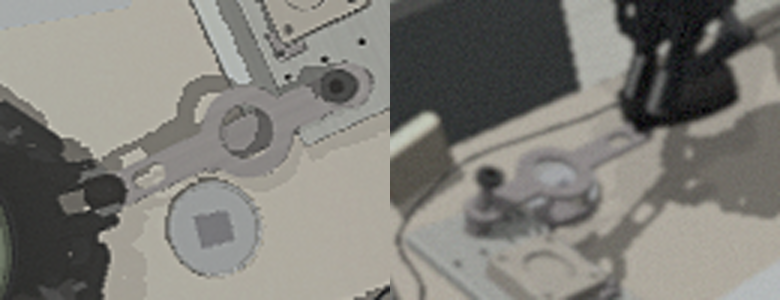

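>>> arm_command(
  moves=[
    {"rx": 0, "ry": 0.0785, "rz": 0, "x": 1.23, "y": 0, "z": -0.1, "gripper": -0.9},
    {"rx": 0, "ry": 0.157, "rz": 0, "x": 2.46, "y": 0, "z": -0.25, "gripper": -0.9},
    {"rx": 0, "ry": 0.2356, "rz": 0, "x": 3.67, "y": 0, "z": -0.49, "gripper": -0.9},
    {"rx": 0, "ry": 0.314, "rz": 0, "x": 4.85, "y": 0, "z": -0.83, "gripper": -0.9},
    {"rx": 0, "ry": 0.3927, "rz": 0, "x": 6.01, "y": 0, "z": -1.26, "gripper": -0.9},
  ],
)

```text
clock: 11.15
position: [0.5179, 0.07, 0.1011]
tool_rot: [-2.059, -0.193, -0.02]
force: [-0.8, -4.9, -0.7]
grip_width: 0.0155
```

```bash
python3 kl.py 16 -90 -30 40; python3 -c "
from st import *
strap('16')
s=bot.observe();p=(s['position']-SEAT)@RP*1000-[0,-68.9,0];print('r',np.hypot(*p[:2]),'phi',np.degrees(np.arctan2(p[1],-p[0])))"
```

```text
TCP plate [-145.2   -7.2   68. ] Fplate [ 0.7 -0.3 -2.6] t 11.25 w 0.015676901847236743 q [-0.99  0.72  0.6   2.03  0.24  0.59 -0.77]
tool axes in plate [[0.387, -0.001, -0.922], [0.922, 0.0, 0.387], [-0.0, -1.0, 0.001]]
top 0.96 strap plane c [-66.7 -39.6  30.3] n [ 0.123 -0.061  0.991] 555
scene 0.58 strap plane c [-63.2 -38.8  30.2] n [ 0.128 -0.05   0.991] 442
r 157.97902485505674 phi 22.46080911183643
```

View pics/z16.png

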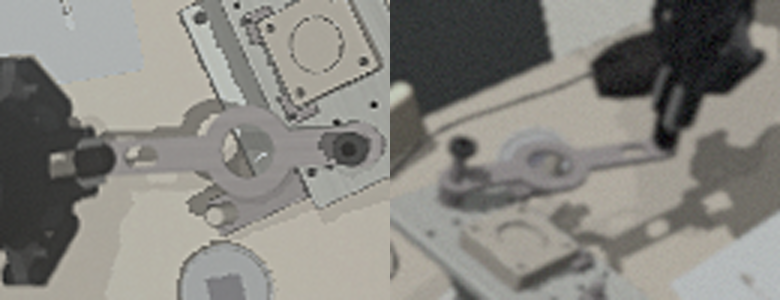

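>>> arm_command(
  moves=[
    {"rx": 0, "ry": 0.0785, "rz": 0, "x": 1.23, "y": 0, "z": -0.05, "gripper": -0.9},
    {"rx": 0, "ry": 0.157, "rz": 0, "x": 2.46, "y": 0, "z": -0.19, "gripper": -0.9},
    {"rx": 0, "ry": 0.2356, "rz": 0, "x": 3.67, "y": 0, "z": -0.43, "gripper": -0.9},
    {"rx": 0, "ry": 0.314, "rz": 0, "x": 4.85, "y": 0, "z": -0.77, "gripper": -0.9},
    {"rx": 0, "ry": 0.3927, "rz": 0, "x": 6.01, "y": 0, "z": -1.2, "gripper": -0.9},
  ],
)

```text
clock: 11.77
position: [0.5753, 0.0589, 0.1177]
tool_rot: [-1.956, -0.36, -0.388]
force: [0.1, -0.5, -1.7]
grip_width: 0.0155
```

```bash
python3 kl.py 17 -50 0 40; python3 -c "
from st import *
strap('17')
s=bot.observe();p=(s['position']-SEAT)@RP*1000-[0,-68.9,0];print('r',np.hypot(*p[:2]),'phi',np.degrees(np.arctan2(p[1],-p[0])))"
```

```text
TCP plate [-111.3   43.2   67.9] Fplate [-0.5 -0.1 -1.7] t 11.8667 w 0.015119842285308263 q [-0.95  0.77  0.68  1.9   0.11  0.64 -0.96]
tool axes in plate [[0.709, -0.002, -0.705], [0.705, 0.0, 0.709], [-0.001, -1.0, 0.002]]
top 0.95 strap plane c [-51.1 -17.1  30.8] n [ 0.11  -0.06   0.992] 529
scene 0.79 strap plane c [-52.  -14.6  31.6] n [ 0.113 -0.069  0.991] 463
r 158.09798246361098 phi 44.567959321300954
```

View pics/z17.png

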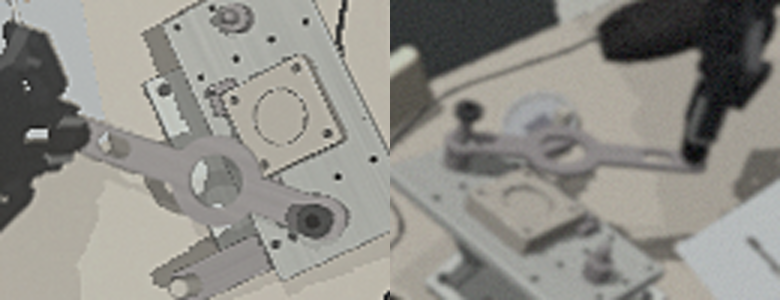

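>>> arm_command(
  moves=[
    {"rx": 0, "ry": 0.0785, "rz": 0, "x": 1.23, "y": 0, "z": -0.05, "gripper": -0.9},
    {"rx": 0, "ry": 0.157, "rz": 0, "x": 2.46, "y": 0, "z": -0.19, "gripper": -0.9},
    {"rx": 0, "ry": 0.2356, "rz": 0, "x": 3.67, "y": 0, "z": -0.43, "gripper": -0.9},
    {"rx": 0, "ry": 0.314, "rz": 0, "x": 4.85, "y": 0, "z": -0.77, "gripper": -0.9},
    {"rx": 0, "ry": 0.3927, "rz": 0, "x": 6.01, "y": 0, "z": -1.2, "gripper": -0.9},
  ],
)

```text
clock: 12.38
position: [0.6213, 0.0283, 0.1427]
tool_rot: [-1.787, -0.478, -0.797]
force: [-0.2, -0.0, -1.2]
grip_width: 0.0154
```

```bash
python3 kl.py 18 -30 40 40; python3 -c "
from st import *
strap('18')
s=bot.observe();p=(s['position']-SEAT)@RP*1000-[0,-68.9,0];print('r',np.hypot(*p[:2]),'phi',np.degrees(np.arctan2(p[1],-p[0])))"
```

```text
TCP plate [-60.2  76.5  67.6] Fplate [ 0.4 -0.2 -1.9] t 12.4833 w 0.015687056192025088 q [-0.9   0.81  0.78  1.81 -0.01  0.68 -1.15]
tool axes in plate [[0.925, -0.002, -0.381], [0.381, -0.0, 0.925], [-0.002, -1.0, 0.001]]
top 0.82 strap plane c [-29.2  -1.4  31.2] n [ 0.074 -0.099  0.992] 586
scene 0.69 strap plane c [-27.9   1.9  32.3] n [ 0.064 -0.101  0.993] 498
r 157.61345288016204 phi 66.8006376787771
```

View pics/z18.png

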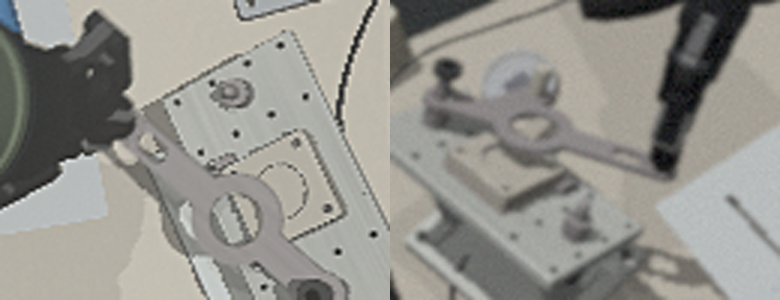

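>>> arm_command(
  moves=[
    {"rx": 0, "ry": 0.0785, "rz": 0, "x": 1.23, "y": 0, "z": -0.05, "gripper": -0.9},
    {"rx": 0, "ry": 0.157, "rz": 0, "x": 2.46, "y": 0, "z": -0.19, "gripper": -0.9},
    {"rx": 0, "ry": 0.2356, "rz": 0, "x": 3.67, "y": 0, "z": -0.43, "gripper": -0.9},
    {"rx": 0, "ry": 0.314, "rz": 0, "x": 4.85, "y": 0, "z": -0.77, "gripper": -0.9},
    {"rx": 0, "ry": 0.3927, "rz": 0, "x": 6.01, "y": 0, "z": -1.2, "gripper": -0.9},
  ],
)

```text
clock: 13.0
position: [0.6494, -0.017, 0.1725]
tool_rot: [-1.571, -0.521, -1.241]
force: [0.4, -0.5, -0.6]
grip_width: 0.0156
```

```bash
python3 kl.py 19 0 60 30; python3 -c "
from st import *
strap('19')
s=bot.observe();p=(s['position']-SEAT)@RP*1000-[0,-68.9,0];print('r',np.hypot(*p[:2]),'phi',np.degrees(np.arctan2(p[1],-p[0])))"
```

```text
TCP plate [-0.3 87.9 67.4] Fplate [-0.8 -0.5 -1.9] t 13.1 w 0.01520073687338132 q [-0.86  0.82  0.88  1.75 -0.12  0.72 -1.35]
tool axes in plate [[1.0, -0.002, 0.001], [-0.001, -0.001, 1.0], [-0.002, -1.0, -0.001]]
top 0.68 strap plane c [-1.5 -0.1 31.7] n [ 0.021 -0.119  0.993] 577
scene 0.7 strap plane c [ 0.5  7.3 32.9] n [ 0.013 -0.111  0.994] 488
r 157.08147801642613 phi 89.14481777689187
```

View pics/z19.png

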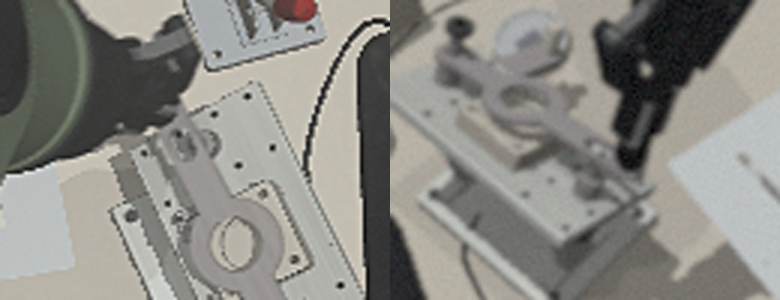

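```bash
cat > so.py <<'E'
from h import *
import sys
tag=sys.argv[1];h=float(sys.argv[2]);grab=len(sys.argv)>3
L=[]
for n,dz in(("top",.0009),("scene",-.0012)):
    if grab:
        im,d=bot.grab_frame(n); np.savez(f"pics/{n}{tag}.npz",im=im,d=d)
    im=np.load(f"pics/{n}{tag}.npz")["im"]
    g=[pl(x,y,h)-[0,0,dz] for x,y in((-40,-90),(-40,110),(40,-90),(40,110))]
    H=cv2.getPerspectiveTransform(project(n,g).astype(np.float32),np.array([[0,280],[700,280],[0,0],[700,0]],np.float32))
    o=cv2.warpPerspective(im[:,:,::-1].copy(),H,(700,280),flags=cv2.INTER_CUBIC)
    cv2.line(o,(0,140),(20,140),(0,0,255));cv2.line(o,(680,140),(700,140),(0,0,255))
    def q(x,y,z):
        p=project(n,pl(x,y,z)-[0,0,dz]).astype(np.float32);return tuple(cv2.perspectiveTransform(p[None],H)[0,0].astype(int))
    cv2.drawMarker(o,q(0,68,29.5),(0,0,255),0,10);cv2.drawMarker(o,q(0,-68,50),(0,0,255),0,10)
    L.append(o)
cv2.imwrite(f"pics/so{tag}.png",np.vstack(L))
s=bot.observe();print("TCP plate",((s["position"]-SEAT)@RP*1000).round(1),"Fplate",(s["force"]@RP).round(1),"t",s["clock"])
E
python3 so.py 20 38 g
```

```text
TCP plate [-2.5 88.4 67.4] Fplate [-2.3  0.2 -1.5] t 13.3
```

View pics/so20.png

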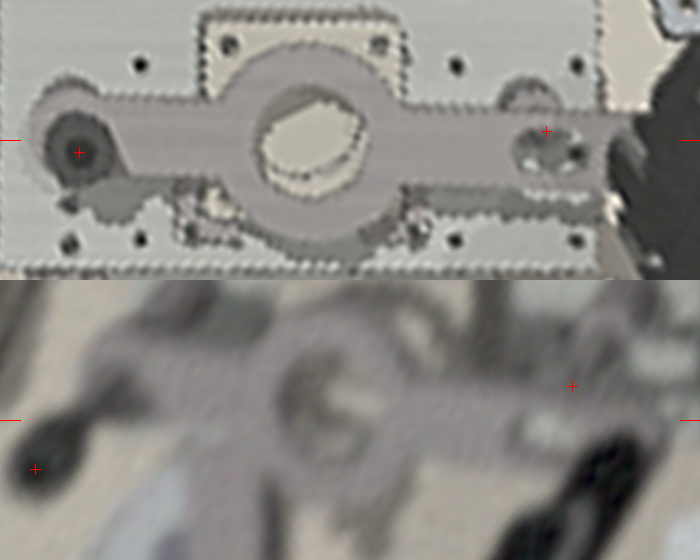

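>>> arm_command(
  moves=[
    {"rx": 0, "ry": 0, "rz": 0, "x": 0.15, "y": 0, "z": 0, "gripper": -0.9},
    {"rx": 0, "ry": 0, "rz": 0, "x": 0.3, "y": 0, "z": 0, "gripper": -0.9},
    {"rx": 0, "ry": 0, "rz": 0, "x": 0.3, "y": 0.2, "z": 0.03, "gripper": -0.9},
    {"rx": 0, "ry": 0, "rz": 0, "x": 0.3, "y": 0.2, "z": 0.03, "gripper": -0.9},
  ],
)

```text
clock: 13.63
position: [0.6513, -0.0211, 0.1724]
tool_rot: [-1.571, -0.522, -1.242]
force: [-0.3, -0.9, -2.0]
grip_width: 0.0158
```

```bash
python3 so.py 21 36 g
```

```text
TCP plate [ 1.9 88.8 65.3] Fplate [-0.7  0.4 -1.8] t 13.7333
```

View pics/so21.png

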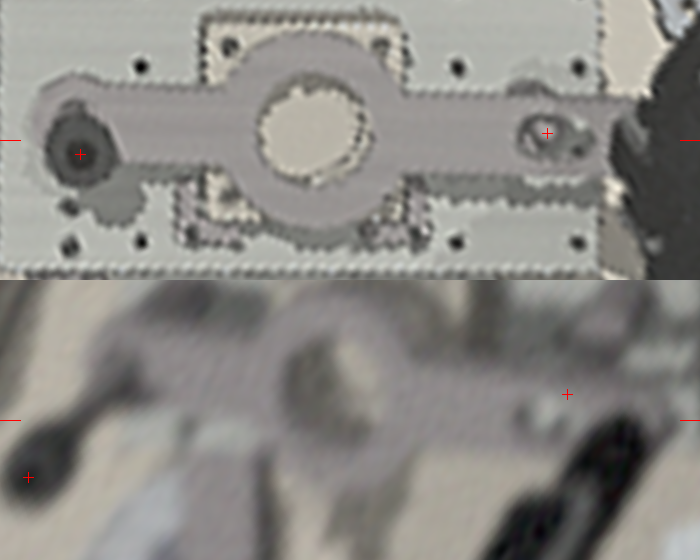

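>>> arm_command(
  moves=[
    {"rx": 0, "ry": 0, "rz": 0, "x": -0.09, "y": 0.1, "z": 0.02, "gripper": -0.9},
    {"rx": 0, "ry": 0, "rz": 0, "x": -0.09, "y": 0.25, "z": 0.04, "gripper": -0.9},
    {"rx": 0, "ry": 0, "rz": 0, "x": -0.09, "y": 0.4, "z": 0.07, "gripper": -0.9},
    {"rx": 0, "ry": 0, "rz": 0, "x": -0.09, "y": 0.4, "z": 0.07, "gripper": -0.9},
  ],
)

```text
clock: 14.07
position: [0.6524, -0.0221, 0.1684]
tool_rot: [-1.571, -0.522, -1.242]
force: [-0.7, -0.0, -1.1]
grip_width: 0.0157
```

```bash
python3 so.py 22 33 g;python3 -c "
from st import *
strap('22')"
```

```text
TCP plate [ 1.2 89.5 61.3] Fplate [-1.4 -0.6 -0.7] t 14.1667
top 0.77 strap plane c [ 0.6 -0.1 26.2] n [ 0.026 -0.1    0.995] 564
scene 0.76 strap plane c [ 1.1  8.3 27.6] n [ 0.016 -0.099  0.995] 495
```

View pics/so22.png

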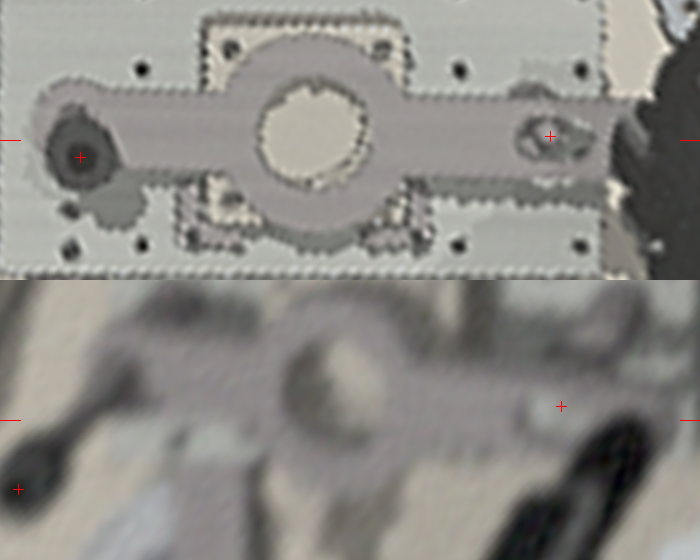

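>>> arm_command(
  moves=[
    {"rx": 0, "ry": 0, "rz": 0, "x": -0.04, "y": 0.15, "z": 0.03, "gripper": -0.9},
    {"rx": 0, "ry": 0, "rz": 0, "x": -0.04, "y": 0.35, "z": 0.06, "gripper": -0.9},
    {"rx": 0, "ry": 0, "rz": 0, "x": -0.04, "y": 0.55, "z": 0.1, "gripper": -0.9},
    {"rx": 0, "ry": 0, "rz": 0, "x": -0.04, "y": 0.7, "z": 0.13, "gripper": -0.9},
    {"rx": 0, "ry": 0, "rz": 0, "x": -0.04, "y": 0.7, "z": 0.13, "gripper": -0.9},
  ],
)

```text
clock: 14.68
position: [0.6547, -0.0247, 0.1622]
tool_rot: [-1.571, -0.522, -1.242]
force: [-0.2, 1.0, -2.1]
grip_width: 0.0159
```

```bash
python3 so.py 23 27 g;python3 -c "
from st import *
strap('23')"
```

```text
TCP plate [ 0.8 90.8 54.4] Fplate [-0.5 -0.1 -1.4] t 14.7833
top 0.72 strap plane c [ 0.8  1.  23.4] n [ 0.031 -0.058  0.998] 571
scene 0.7 strap plane c [ 1.7  9.5 24. ] n [ 0.019 -0.055  0.998] 477
```

View pics/so23.png

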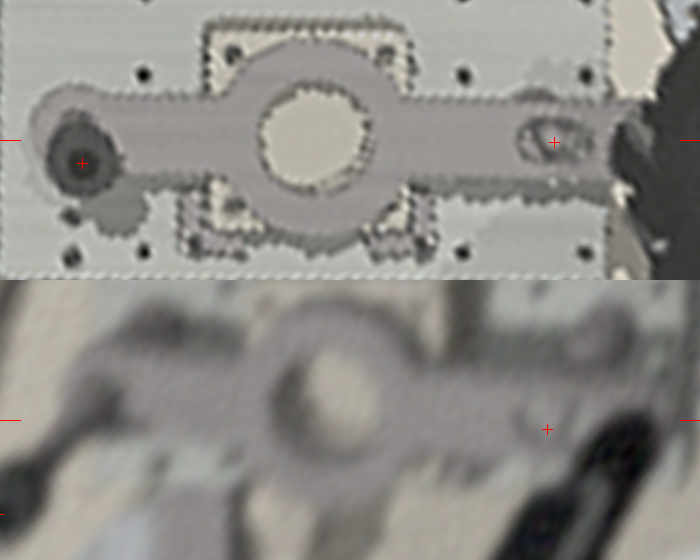

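>>> arm_command(
  moves=[
    {"rx": 0, "ry": 0, "rz": 0, "x": 0, "y": 0.2, "z": 0.04, "gripper": -0.9},
    {"rx": 0, "ry": 0, "rz": 0, "x": 0, "y": 0.4, "z": 0.07, "gripper": -0.9},
    {"rx": 0, "ry": 0, "rz": 0, "x": 0, "y": 0.6, "z": 0.11, "gripper": -0.9},
    {"rx": 0, "ry": 0, "rz": 0, "x": 0, "y": 0.75, "z": 0.14, "gripper": -0.9},
    {"rx": 0, "ry": 0, "rz": 0, "x": 0, "y": 0.8, "z": 0.15, "gripper": -0.9},
  ],
)

```text
clock: 15.3
position: [0.6575, -0.0278, 0.1554]
tool_rot: [-1.571, -0.522, -1.242]
force: [0.9, 2.0, 0.6]
grip_width: 0.0151
```

```bash
python3 so.py 24 20 g;python3 -c "
from st import *
strap('24')"
```

```text
TCP plate [ 0.7 92.4 46.3] Fplate [-1.6  0.8 -0.4] t 15.4
top 0.58 strap plane c [ 0.5  3.8 20.2] n [0.005 0.001 1.   ] 619
scene 0.56 strap plane c [ 1.3  8.9 20.7] n [ 0.023 -0.     1.   ] 498
```

View pics/so24.png

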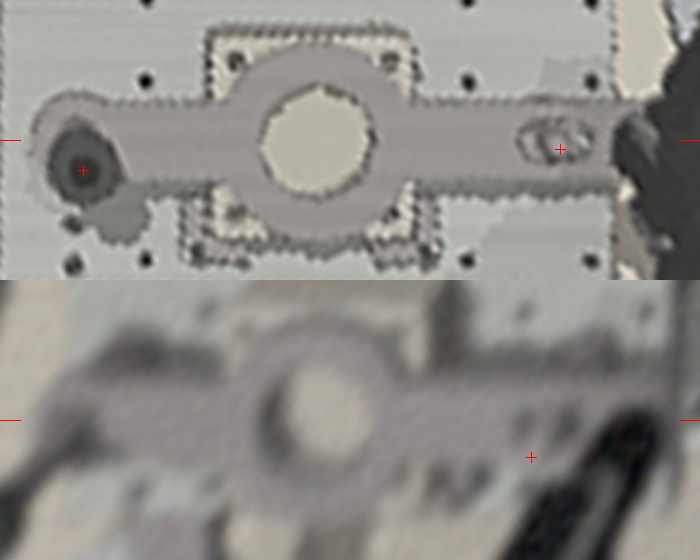

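>>> arm_command(
  moves=[
    {"rx": 0, "ry": 0, "rz": 0, "x": 0, "y": 0.03, "z": 0, "gripper": -0.9},
    {"rx": 0, "ry": 0, "rz": 0, "x": 0, "y": 0.03, "z": 0, "gripper": -0.3},
    {"rx": 0, "ry": 0, "rz": 0, "x": 0, "y": 0.03, "z": 0, "gripper": 0.1},
    {"rx": 0, "ry": 0, "rz": 0, "x": 0, "y": 0.03, "z": 0, "gripper": 0.1},
    {"rx": 0, "ry": 0, "rz": 0, "x": 0, "y": 0.03, "z": 0, "gripper": 0.1},
  ],
)

```text
clock: 15.92
position: [0.6574, -0.028, 0.1554]
tool_rot: [-1.571, -0.522, -1.242]
force: [-0.5, 0.2, -0.2]
grip_width: 0.0464
```

>>> arm_command(
  moves=[
    {"rx": 0, "ry": 0, "rz": 0, "x": 0, "y": -1, "z": 0, "gripper": 0.1},
    {"rx": 0, "ry": 0, "rz": 0, "x": 0, "y": -3, "z": 0, "gripper": 0.1},
    {"rx": 0, "ry": 0, "rz": 0, "x": 0, "y": -6, "z": 0, "gripper": 0.1},
    {"rx": 0, "ry": 0, "rz": 0, "x": 0, "y": -9, "z": 0, "gripper": 0.1},
    {"rx": 0, "ry": 0, "rz": 0, "x": 0, "y": -10, "z": 0, "gripper": 0.1},
  ],
)

```text
clock: 16.33
position: [0.642, 0.0215, 0.2456]
tool_rot: [-1.567, -0.521, -1.242]
force: [-0.5, 1.2, 0.3]
grip_width: 0.0468
```

```bash
python3 so.py 25 20 g;python3 -c "
from st import *
strap('25')"; python3 kl.py 26 0 0 20
```

```text
TCP plate [  0.7  93.4 148.4] Fplate [-0.8  0.  -1.7] t 16.4333
top 0.62 strap plane c [ 0.1  2.8 20.7] n [0.007 0.021 1.   ] 615
scene 0.64 strap plane c [ 0.5 10.6 20.8] n [0.006 0.022 1.   ] 448
TCP plate [  0.9  91.8 145.3] Fplate [-0.1 -0.2  0.3] t 16.6333 w 0.04708796894839609 q [-0.96  0.75  0.95  1.7  -0.09  0.87 -1.38]
tool axes in plate [[1.0, -0.002, 0.001], [-0.001, -0.001, 1.0], [-0.002, -1.0, -0.001]]
```

View pics/so25.png

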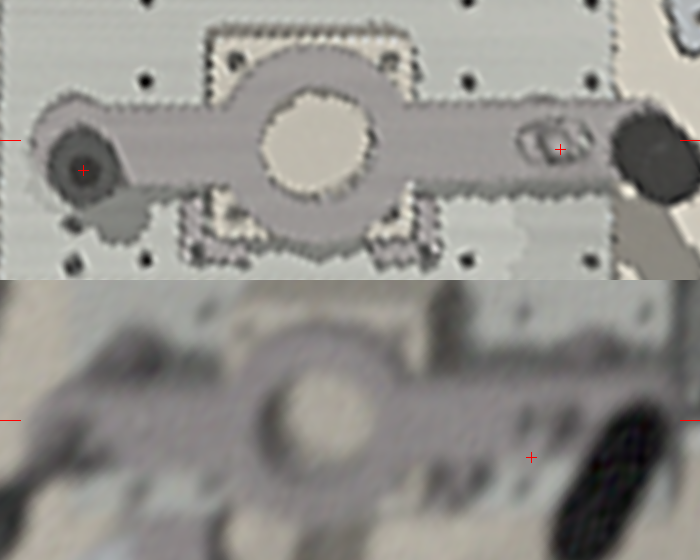

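View pics/z26.png

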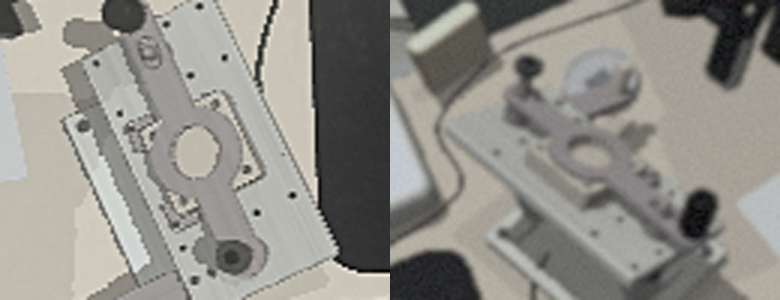

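Run:
```python
from h import *
for t in("petri_dish","t_hex_key","screwdriver_fine"):
    r=bot.spot_in(t,"top");print(t,r[0] if r else None)
s=bot.observe();print(s["clock"],s["force"].round(1),abs(s["qd"]).max())
bot.job_done()
```

```text
petri_dish {'box': [314.2, 268.0, 347.5, 302.0], 'p': 0.89}
t_hex_key None
screwdriver_fine {'box': [330.9, 151.2, 386.2, 243.8], 'p': 0.43}
16.7833 [1.5 1.1 0.4] 0.0024238569834064585
the job is handed in; nothing more can be done
```

The block is seated on the sloping plate and the strap is locked across it. I handed the job in at about 16.8 s of the 51 s allowed; the system gave no verdict.

- **Block:** I lowered it square to the plate until it touched at about 7 N, then let go. Both cameras put it within about 0.5 mm of the seat centre, flat within 0.015 rad, with its top face 15.5–16 mm off the plate.
- **Strap:** I lifted it by the knob. The knob slipped a little in the grip, so the strap rode tilted about 7° with its eye still on the boss. I swung it 90°, lowered the slot over the second bolt with no noticeable force, and let go.
- **Strap, last check:**
  - It lay about 0.02 rad from parallel to the plate.
  - The slot underside was about 15 mm above the plate.
  - The slot centre was about 0.3 mm off across the strap and 0.7 mm off along it.
  - The gripper was about 100 mm clear.
- **Bystanders:** The petri dish had not moved. In the last top picture the detector missed the hex key, and its weak screwdriver hit (0.43) was clearly on the strap. Those two are therefore unconfirmed, though the arm worked well clear of both.
- **Camera disagreement:** While the arm partly hid the block, the top camera's depth showed a tilt of 0.08–0.18 rad that the scene camera did not. With a clear view the two agreed.

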